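# Set up the filling funnel and clamp its bracket at the tape mark, still holding

### The job

Get the funnel stand ready for filling the tumbler: pick up the wide jar funnel by its handle, seat it spout down in the stand's ring and let it go, then take the bracket's handle and its open cam lever together, gently enough that the lever stays open, and raise the bracket until the top of its collar is level with the lower edge of the tape mark on the post. Hold it there a moment and squeeze the cam lever fully shut against the handle, with the funnel still seated. Finish while still holding the bracket at the mark, fingers squeezing handle and lever together, and leave the tumbler and the honey jar where they are.

Things in the scene. Friction and masses are not known exactly. Their poses are not given: they have to be found in the camera images.
- funnel: steel wide jar funnel, loose, 90 g, starts standing on its spout on the worktop. Origin at the centre of the spout's lower end; z up the funnel's axis. Spout 52 to 54 mm in outside diameter, 25 mm long; cone from 54 mm at z=25 to 104 mm at z=50 mm; rim at z=58 mm. A straight handle, 10 mm wide and 12 mm tall (z 46 to 58 mm), runs along the funnel's own -x from the rim to 116 mm from the axis
- funnel_grip (a point): middle of the funnel's handle, where it is pinched across its 10 mm width: 83 mm from the funnel's axis along its -x, 52 mm above the spout's end
- funnel_seat (a point): point on the funnel's axis 31 mm above the spout's end; when the funnel is seated it coincides with ring to within 3 mm
- stand: funnel stand, fixed: a 170 x 280 x 16 mm oak foot with an upright round steel post, 18 mm in diameter and 232 mm tall. Origin on the worktop on the post's axis; with bracket at 0 the ring lies along its +y and the handle along its -x
- ring (a point): centre of the upper edge of the bracket's ring (66 mm inside, 76 mm outside, 10 mm tall), 130 mm from the post's axis along the bracket's +y; the spout goes through and the cone rests and centres itself on it, either way round. It is 67 mm above the worktop when the bracket is down
- collar (a joint): height of the bracket above its low stop, m: 0 is down on the rubber stop, where it starts, 0.135 the top. With the lever open the bracket (0.25 kg, about 0.8 N of drag, and the funnel's weight) slides down again when it is let go
- bracket (a joint): swivel of the bracket with ring, handle and lever about the post, rad, counter-clockwise positive from above; it turns easily while the lever is open, so handle and lever centre themselves between closing fingers
- collar_top (a point): centre of the bracket collar's top face, on the post's axis; the edge to bring to the mark
- mark_low (a point): lower edge of the 12 mm wide band of beige tape wound on the post, on the post's axis; its height differs from case to case (166 to 201 mm above the worktop)
- handle: bracket's fixed handle: aluminium bar 10 mm wide, 18 mm tall, that runs from the post along the bracket's -x to 152 mm from the post's axis. The body's frame is the bracket's own: origin on the post's axis at the underside of the collar (45 mm above the worktop when down), x and y turn with the bracket
- handle_grip (a point): middle of the fixed handle, where a finger should bear: in the bracket's frame x -115, y +9, z +18 mm
- cam_lever (a joint): angle of the cam lever, rad: 0 fully shut, parallel to the handle; 0.34 wide open, swung away to the bracket's -y. It turns about an upright pivot at x -26, y -8 mm of the bracket's frame and stays where it is left; a squeeze of 4 to 9 N at its grip point does not move it (enough to lift the bracket by), about 14 N shuts it, and over the last 0.1 rad its eccentric bites on the post and locks the bracket on the post
- lever_blade: the lever's black blade, 8 mm wide, 16 mm tall, 127 mm long; origin on the pivot 18 mm above the collar's underside; it runs along its own -x. Shut, blade and handle together are 26 mm wide over their outer faces; open by 0.3 rad about 52 mm at the grip points
- lever_grip (a point): middle of the lever's blade, where the other finger should bear: 89 mm from its pivot, level with handle_grip
- glass: clear straight tumbler, 79 mm wide, 95 mm tall, a bystander to be left standing; origin under its centre
- honey: honey jar, 71 mm wide, 110 mm tall, a bystander to be left alone; origin under its centre
Mind the look-alikes: they are no part of the job. Leave any yellow look-alike of the funnel alone.

How it is judged:
By the outcome, as a careful person would: the job done as asked, in the order asked, and still so for the second after the job is handed in, while the arm keeps its last pose, push and grip.
It also fails if it takes over 61 s, if anything falls off the work surface, if the arm or the gripper's body presses on something with over 40 N, if the wrist force passes 120 N, or if a joint passes its speed limit or range.

### The arm

A 6-joint arm with a two-finger parallel gripper is mounted at the origin on a cart in front of the work surface, level with it; the furniture and walls round the work are solid. World frame = base frame: x ahead of the robot, y to its left, z up, the work surface at z = 0. Lengths are in m, angles in rad, forces in N, time in s.
With the tool pointing down it reaches from about 0.35 to 0.725 m from the base axis. Payload 4.3 kg.
Tool frame: the origin (TCP) lies at the very end of the fingers, on their centre line; the grasp point (between the pads) lies behind it (manip.grasp_offset is the z of the grasp point in the tool frame, in m); z points along the fingers, y is the direction in which the jaws open and shut (so a half turn about z gives the same grasp; the last joint's range is limited). The gripper opens to 85 mm and grips with 20 to 120 N. Pads are 22 mm wide; open, the fingers measure 114 mm over their backs; the gripper's body (76 mm by 85 mm) begins 54 mm behind the grasp point. The pads swing forward as they close: fully open they stand 13 mm farther back than shut.
Start: joints at [-1.448, 0.377, 0.081, 1.274, 0, 1.46], TCP at [0.133, -0.56, 0.231] pointing down, gripper open.
Joint ranges: [-2.72, 2.72], [-0.84, 1.66], [-1.02, 1.22], [-1.77, 2.12], [-1.37, 1.28], [-3.14, 3.14]. Speed limits (rad/s): [2.57, 2.57, 3.14, 3.14, 3.14, 3.14].

### API

Orientations are given as a rotation vector (axis times angle).
In Python, from workcell import manip gives the robot as it stands.
- The arm moves only by the tool step_arm, never from a script. Its argument "rows" is a list of rows, each an object of numbers: "ax", "ay", "az": the turn, a rotation vector about the tool's x, y, z in units of 30 degrees (1.0 is 30 degrees); "tx", "ty", "tz": the shift along the tool's x, y, z in units of 0.4 m (1.0 is 0.4 m); "jaw": the opening, from 0 (shut) to 1 (fully open). In form: [{"ax": .., "ay": .., "az": .., "tx": .., "ty": .., "tz": .., "jaw": ..}, ...]. A call has 1 to 20 rows; each row is the pose to reach, as a shift and turn from the pose commanded when the call began, along the tool's axes at that moment; what a row does not reach only later rows make up. A row lasts 1/8 s, in which the tool goes at most 62.5 mm and 10.7 degrees, less where a joint would pass 70% of its speed; a pose out of reach is approached as far as the arm can. A call with a number of a shift or a turn outside -1 to 1 is refused whole. A call with a gripper value outside its range is refused whole. The fingers move at their own pace and stop on an object; the grip force is fixed at half the most. Time passes only in rows, so rows that repeat a pose let the fingers close. It gives the time, the measured TCP pose, the force and the opening at its end, in the units of the state.
- manip.observe(): the state, without advancing time (a new reading comes with each control period).
- manip.camera(name): name is "side" or "top" or "wrist"; returns a dict with "img" (480x640x3 uint8, red, green, blue), "K" (3x3 intrinsics, pixels), "T" (4x4, takes a point from camera to world coordinates); the wrist camera has in their place "T_tool_cam" (4x4, takes a point from camera to tool coordinates, whose origin is the TCP and whose axes are the flange's). Camera axes: x right, y up, looking along -z (the intrinsics and any distortion apply to the point x, -y, -z); pixel columns grow to the right and rows downward; lengths in m; the calibration is good to about 2 mm. The wrist camera is an equidistant fisheye: a pixel r from the principal point sees the ray r / f radians off the axis. A picture is of the moment at which its call begins: read the wrist's pose just before it. There is no depth.
- manip.hand_in(): hands the job in, once; it reports no verdict.
The state is a dict: "time": time; "joint_pos": joint angles; "dq": joint speeds; "joint_efforts": joint torques, N m; "position": TCP position; "orientation": TCP orientation; "ft_force": force on the tool from outside, world axes, zero at the start; "ft_torque": the same for the moment, N m; "finger_gap": finger opening in m.
Only numpy, scipy, OpenCV 4.12 (cv2) and the standard library are available. Lean on these libraries where they do the work, as an engineer would, in place of code of your own. Each camera call takes 0.05 s, during which the arm holds its last target. There are 200 camera calls.

## Working session

There is one attempt and no reset: what is moved stays moved. The work goes in short steps, Python scripts to look and compute and a tool call to move; the robot and the scene stay as the last step left them, time stands still between calls to the robot, and variables do not carry over. Pictures are saved under pics/ and viewed, about 8 in all and at most 12, crops included, and the job is handed in when it is done.

Besides the shell and the picture viewer there is one more tool, called after "Request:" by a JSON object that holds its "name" and its "arguments". step_arm: Moves the arm, as the interface text tells. Its arguments: {"type":"object","properties":{"rows":{"type":"array"}},"required":["rows"]}

```bash
ls; mkdir -p pics; python3 - <<'E'
from workcell import manip
import cv2
s=manip.observe();print({k:s[k] for k in('time','position','orientation','finger_gap','ft_force')},manip.grasp_offset)
for n in('top','side'):
    c=manip.camera(n);cv2.imwrite(f'pics/{n}0.png',c['img'][...,::-1]);print(n,c['K'].tolist(),c['T'].round(4).tolist(),[k for k in c])
E
```

```text
pics
{'time': 0.0, 'position': array([ 0.13256083, -0.55883989,  0.23037754]), 'orientation': array([-3.11832479e+00, -3.64607972e-01,  6.06938286e-05]), 'finger_gap': 0.08540414888299419, 'ft_force': array([0.38505939, 0.50216989, 0.47626427])} -0.0187
top [[596.9470207564976, 0.0, 327.86811445741597], [0.0, 596.9470207564976, 235.39756160187557], [0.0, 0.0, 1.0]] [[0.0171, 0.9856, -0.1682, 0.3322], [-0.9998, 0.0177, 0.0022, 0.0028], [0.0052, 0.1681, 0.9858, 1.474], [0.0, 0.0, 0.0, 1.0]] ['img', 'K', 'T']
side [[574.5527278526073, 0.0, 323.76454421773434], [0.0, 574.5527278526073, 234.1304387021869], [0.0, 0.0, 1.0]] [[-0.5025, 0.3649, -0.7838, -0.5249], [-0.8644, -0.2284, 0.4479, 0.6465], [-0.0155, 0.9026, 0.4302, 0.717], [0.0, 0.0, 0.0, 1.0]] ['img', 'K', 'T']
```

View pics/top0.png

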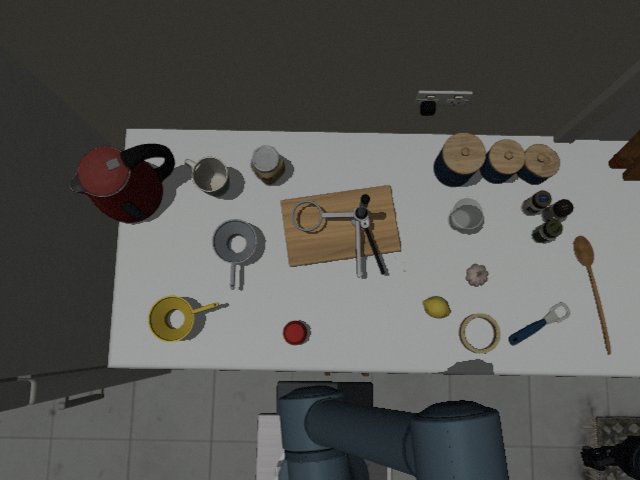

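View pics/side0.png

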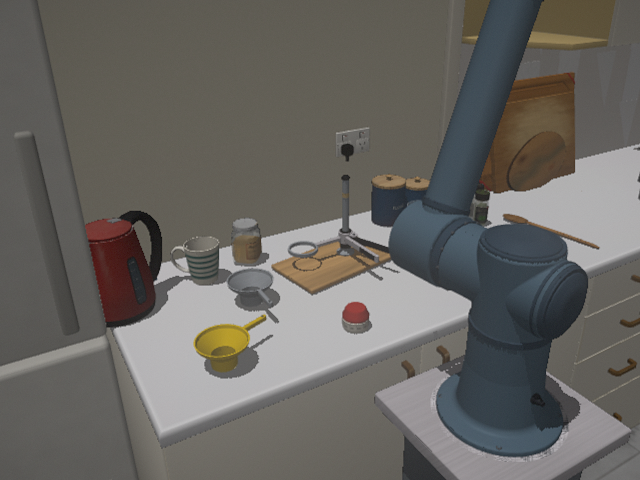

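The top view shows the steel funnel at about (236,241) with its handle down to (235,288). The post is near (363,215), the ring at (308,217), the handle end at (361,276) and the lever end at (384,274). The yellow funnel is a look-alike. I'll enlarge both areas.

```bash
cat >h.py <<'E'
import numpy as np,cv2
from workcell import manip
from scipy.spatial.transform import Rotation as R
def ray(c,u,v):
    K,T=c['K'],c['T'];d=T[:3,:3]@np.array([(u-K[0,2])/K[0,0],-(v-K[1,2])/K[1,1],-1]);return T[:3,3],d
def at_z(c,u,v,z):
    o,d=ray(c,u,v);return o+d*(z-o[2])/d[2]
def proj(c,p):
    q=c['T'][:3,:3].T@(np.asarray(p)-c['T'][:3,3]);K=c['K'];return np.array([K[0,2]+K[0,0]*q[0]/-q[2],K[1,2]-K[1,1]*q[1]/-q[2]])
E
python3 - <<'E'
import cv2
a=cv2.imread('pics/top0.png')[180:300,205:405];cv2.imwrite('pics/c1.png',cv2.resize(a,None,fx=4,fy=4,interpolation=cv2.INTER_CUBIC))
a=cv2.imread('pics/side0.png')[165:315,220:400];cv2.imwrite('pics/c2.png',cv2.resize(a,None,fx=4,fy=4,interpolation=cv2.INTER_CUBIC))
E
```

```text
(no output)
```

View pics/c1.png

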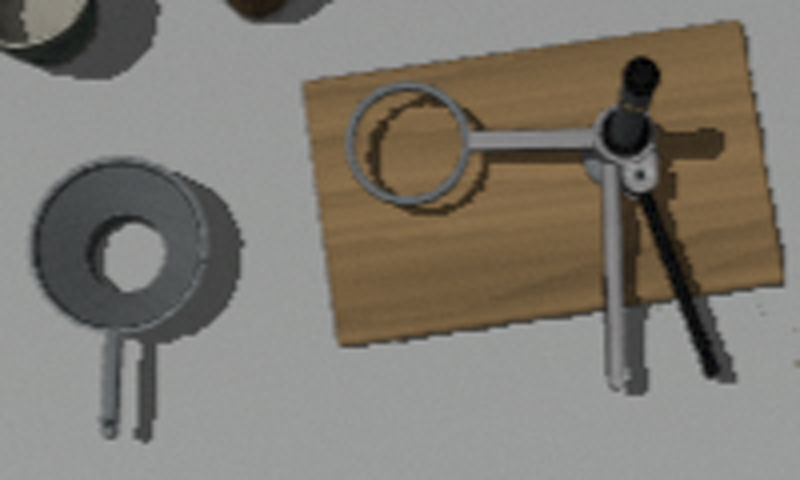

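View pics/c2.png

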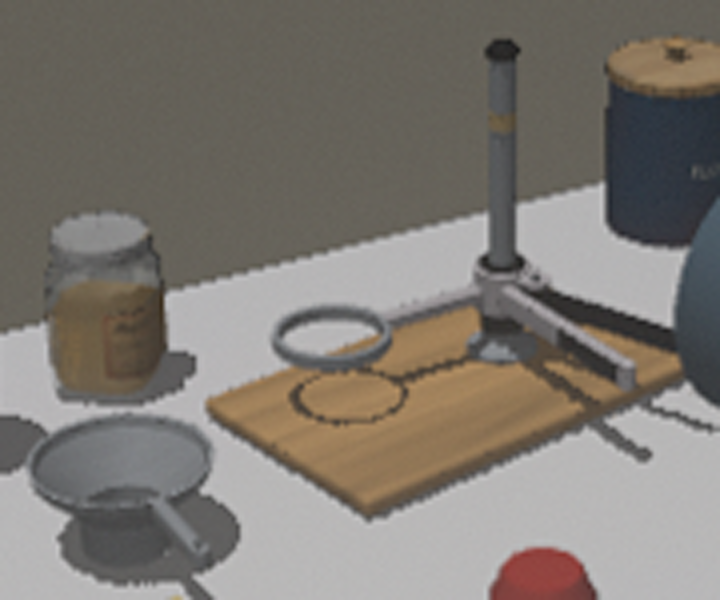

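```bash
python3 - <<'E'
from h import *
c=manip.camera('top');s=manip.camera('side')
P=lambda x,y,z:at_z(c,205+(x-1.5)/4,180+(y-1.5)/4,z).round(4)
f=P(121,243,.058);t=P(109,432,.055);r=P(408,143,.067);p=P(642,75,.232);h=P(616,387,.068);l=P(711,376,.070);piv=P(640,175,.075)
for n in 'f t r p h l piv'.split():print(n,eval(n))
n=np.linalg.norm
print('rim d',n(P(35,243,.058)-P(207,243,.058)),'handle',n(t-f),np.degrees(np.arctan2(*(f-t)[1::-1])),'ring-post',n((r-p)[:2]),'hand-post',n((h-p)[:2]),'brang',np.degrees(np.arctan2(*-(r-p)[:2]*[1,-1])),np.degrees(np.arctan2(*(p-h)[1::-1])))
# side heights on post axis
for nm,y in(('capTop',42),('tapehi',112),('tapelo',131),('collar_hi',258),('collar_lo',272)):
    o,d=ray(s,220+(501-1.5)/4,165+(y-1.5)/4)
    dh=d[:2];q=p[:2]-.009*dh/n(dh); k=(q-o[:2])@dh/(dh@dh);print(nm,(o+k*d).round(4),'on near surface')
E
```

```text
f [0.5576 0.2227 0.058 ]
t [0.4444 0.2253 0.055 ]
r [0.6201 0.0516 0.067 ]
p [ 0.6256 -0.0781  0.232 ]
h [ 0.4751 -0.0747  0.068 ]
l [ 0.4824 -0.1306  0.07  ]
piv [ 0.6015 -0.0875  0.075 ]
rim d 0.10311750578829959 handle 0.11326958991715293 -1.3157494647462258 ring-post 0.1298165628877918 hand-post 0.1505384004166379 brang 2.4282043225296794 -1.2941695649560003
capTop [ 0.6195 -0.0708  0.2351] on near surface
tapehi [ 0.6195 -0.0708  0.1886] on near surface
tapelo [ 0.6195 -0.0708  0.1757] on near surface
collar_hi [ 0.6195 -0.0708  0.0872] on near surface
collar_lo [ 0.6195 -0.0708  0.0772] on near surface
```

```bash
cat >>h.py <<'E'
def go(x,y,z,yaw):
    """units to reach TCP x,y,z with tool x at yaw (deg), tool down"""
    s=manip.observe();Rc=R.from_rotvec(s['orientation'])
    Rt=R.from_euler('z',yaw,degrees=True)*R.from_euler('x',180,degrees=True)
    t=Rc.inv().apply(np.array([x,y,z])-s['position'])/.4;a=np.degrees((Rc.inv()*Rt).as_rotvec())/30
    print('t',s['time'],'pos',s['position'].round(4),'gap',round(s['finger_gap'],4),'F',s['ft_force'].round(1))
    print('ax ay az',a.round(3),'tx ty tz',t.round(4))
E
python3 -c "
from h import *
go(.42,-.2,.25,-1.3)"
```

```text
t 0.2 pos [ 0.1326 -0.5591  0.2307] gap 0.0856 F [ 0.1 -0.4 -0.2]
ax ay az [-0.002  0.     0.488] tx ty tz [ 0.9062 -0.7078 -0.0472]
```

Request:
{"name": "step_arm", "arguments": {"rows": [{"az": 0.488, "tx": 0.906, "ty": -0.708, "tz": -0.047, "jaw": 1}, {"az": 0.488, "tx": 0.906, "ty": -0.708, "tz": -0.047, "jaw": 1}, {"az": 0.488, "tx": 0.906, "ty": -0.708, "tz": -0.047, "jaw": 1}, {"az": 0.488, "tx": 0.906, "ty": -0.708, "tz": -0.047, "jaw": 1}, {"az": 0.488, "tx": 0.906, "ty": -0.708, "tz": -0.047, "jaw": 1}, {"az": 0.488, "tx": 0.906, "ty": -0.708, "tz": -0.047, "jaw": 1}, {"az": 0.488, "tx": 0.906, "ty": -0.708, "tz": -0.047, "jaw": 1}, {"az": 0.488, "tx": 0.906, "ty": -0.708, "tz": -0.047, "jaw": 1}, {"az": 0.488, "tx": 0.906, "ty": -0.708, "tz": -0.047, "jaw": 1}]}}

```text
invalid input
```

```bash
python3 -c "
from h import *
go(.4746,.2246,.15,-1.3)"
```

```text
t 0.2 pos [ 0.1326 -0.5591  0.2307] gap 0.0856 F [ 0.1 -0.4 -0.2]
ax ay az [-0.002  0.     0.488] tx ty tz [ 1.2839 -1.7089  0.2041]
```

The rows probably need all seven keys.

Request:
{"name": "step_arm", "arguments": {"rows": [{"ax": 0, "ay": 0, "az": 0.488, "tx": 0.906, "ty": -0.708, "tz": -0.047, "jaw": 1}, {"ax": 0, "ay": 0, "az": 0.488, "tx": 0.906, "ty": -0.708, "tz": -0.047, "jaw": 1}, {"ax": 0, "ay": 0, "az": 0.488, "tx": 0.906, "ty": -0.708, "tz": -0.047, "jaw": 1}, {"ax": 0, "ay": 0, "az": 0.488, "tx": 0.906, "ty": -0.708, "tz": -0.047, "jaw": 1}, {"ax": 0, "ay": 0, "az": 0.488, "tx": 0.906, "ty": -0.708, "tz": -0.047, "jaw": 1}, {"ax": 0, "ay": 0, "az": 0.488, "tx": 0.906, "ty": -0.708, "tz": -0.047, "jaw": 1}, {"ax": 0, "ay": 0, "az": 0.488, "tx": 0.906, "ty": -0.708, "tz": -0.047, "jaw": 1}, {"ax": 0, "ay": 0, "az": 0.488, "tx": 0.906, "ty": -0.708, "tz": -0.047, "jaw": 1}, {"ax": 0, "ay": 0, "az": 0.488, "tx": 0.906, "ty": -0.708, "tz": -0.047, "jaw": 1}]}}

```text
time: 1.32
position: [0.4206, -0.1991, 0.25]
orientation: [3.141, -0.03, -0.0]
ft_force: [-0.1, 0.3, 0.2]
finger_gap: 0.0853
```

```bash
python3 -c "
from h import *
go(.45,.17,.15,-1.3)"
```

```text
t 1.325 pos [ 0.4206 -0.1991  0.25  ] gap 0.0853 F [-0.1  0.3  0.2]
ax ay az [0.    0.    0.007] tx ty tz [ 0.0558 -0.924   0.2499]
```

Request:
{"name": "step_arm", "arguments": {"rows": [{"ax": 0, "ay": 0, "az": 0.007, "tx": 0.056, "ty": -0.924, "tz": 0.25, "jaw": 1}, {"ax": 0, "ay": 0, "az": 0.007, "tx": 0.056, "ty": -0.924, "tz": 0.25, "jaw": 1}, {"ax": 0, "ay": 0, "az": 0.007, "tx": 0.056, "ty": -0.924, "tz": 0.25, "jaw": 1}, {"ax": 0, "ay": 0, "az": 0.007, "tx": 0.056, "ty": -0.924, "tz": 0.25, "jaw": 1}, {"ax": 0, "ay": 0, "az": 0.007, "tx": 0.056, "ty": -0.924, "tz": 0.25, "jaw": 1}, {"ax": 0, "ay": 0, "az": 0.007, "tx": 0.056, "ty": -0.924, "tz": 0.25, "jaw": 1}, {"ax": 0, "ay": 0, "az": 0.007, "tx": 0.056, "ty": -0.924, "tz": 0.25, "jaw": 1}, {"ax": 0, "ay": 0, "az": 0.007, "tx": 0.056, "ty": -0.924, "tz": 0.25, "jaw": 1}]}}

```text
time: 2.33
position: [0.4542, 0.0995, 0.1501]
orientation: [-3.093, -0.074, 0.005]
ft_force: [-0.5, -0.5, 0.8]
finger_gap: 0.0853
```

```bash
python3 -c "
from h import *
go(.4746,.2246,.15,-1.3)"
```

```text
t 2.325 pos [0.4542 0.0995 0.1501] gap 0.0853 F [-0.5 -0.5  0.8]
ax ay az [-0.092  0.007  0.135] tx ty tz [ 0.066  -0.3095  0.0151]
```

```bash
python3 -c "
from h import *
s=manip.observe();print(s['joint_pos'].round(3),s['dq'].round(3));print(s['orientation'])"
```

```text
[ 0.047  0.199 -0.38   0.994  0.048  3.14 ] [ 0.043  0.022  0.019 -0.011  0.029  0.   ]
[-3.09275724 -0.07408703  0.00505643]
```

Request:
{"name": "step_arm", "arguments": {"rows": [{"ax": -0.092, "ay": 0, "az": 0.135, "tx": 0.066, "ty": -0.31, "tz": 0.015, "jaw": 1}, {"ax": -0.092, "ay": 0, "az": 0.135, "tx": 0.066, "ty": -0.31, "tz": 0.015, "jaw": 1}]}}

```text
time: 2.58
position: [0.4753, 0.1061, 0.1509]
orientation: [-3.091, -0.09, 0.009]
ft_force: [-0.2, -0.2, -0.2]
finger_gap: 0.0853
```

```bash
python3 -c "
from h import *
s=manip.observe();print(s['joint_pos'].round(3),s['dq'].round(3));go(.4746,.2246,.15,-1.3)"
```

```text
[ 0.057  0.242 -0.322  1.01   0.049  3.14 ] [0.034 0.112 0.144 0.039 0.013 0.002]
t 2.575 pos [0.4753 0.1061 0.1509] gap 0.0853 F [-0.2 -0.2 -0.2]
ax ay az [-0.094  0.012  0.155] tx ty tz [ 0.0156 -0.2954  0.0167]
```

Joint 6 is at its limit, so I'll use the half-turn grasp by unwinding about 175°, at 30° per call.

Request:
{"name": "step_arm", "arguments": {"rows": [{"ax": -0.03, "ay": 0, "az": -0.33, "tx": 0.0, "ty": 0, "tz": -0.05, "jaw": 1}, {"ax": -0.06, "ay": 0, "az": -0.66, "tx": 0.0, "ty": 0, "tz": -0.05, "jaw": 1}, {"ax": -0.09, "ay": 0, "az": -1, "tx": 0.0, "ty": 0, "tz": -0.05, "jaw": 1}]}}

```text
time: 2.95
position: [0.4749, 0.1053, 0.171]
orientation: [-3.005, -0.91, -0.014]
ft_force: [-0.6, 0.3, -0.3]
finger_gap: 0.0853
```

Request:
{"name": "step_arm", "arguments": {"rows": [{"ax": 0, "ay": 0, "az": -0.33, "tx": 0.0, "ty": 0, "tz": 0, "jaw": 1}, {"ax": 0, "ay": 0, "az": -0.66, "tx": 0.0, "ty": 0, "tz": 0, "jaw": 1}, {"ax": 0, "ay": 0, "az": -1, "tx": 0.0, "ty": 0, "tz": 0, "jaw": 1}]}}

```text
time: 3.32
position: [0.4745, 0.1053, 0.1707]
orientation: [-2.668, -1.658, -0.013]
ft_force: [-0.4, -0.0, 0.1]
finger_gap: 0.0851
```

Request:
{"name": "step_arm", "arguments": {"rows": [{"ax": 0, "ay": 0, "az": -0.33, "tx": 0.0, "ty": 0, "tz": 0, "jaw": 1}, {"ax": 0, "ay": 0, "az": -0.66, "tx": 0.0, "ty": 0, "tz": 0, "jaw": 1}, {"ax": 0, "ay": 0, "az": -1, "tx": 0.0, "ty": 0, "tz": 0, "jaw": 1}]}}

```text
time: 3.7
position: [0.4746, 0.1053, 0.1706]
orientation: [2.147, 2.291, 0.013]
ft_force: [0.8, 0.0, 0.1]
finger_gap: 0.0852
```

Request:
{"name": "step_arm", "arguments": {"rows": [{"ax": 0, "ay": 0, "az": -0.33, "tx": 0.0, "ty": 0, "tz": 0, "jaw": 1}, {"ax": 0, "ay": 0, "az": -0.66, "tx": 0.0, "ty": 0, "tz": 0, "jaw": 1}, {"ax": 0, "ay": 0, "az": -1, "tx": 0.0, "ty": 0, "tz": 0, "jaw": 1}]}}

```text
time: 4.08
position: [0.4746, 0.1053, 0.1706]
orientation: [1.48, 2.767, 0.012]
ft_force: [-0.3, -0.2, 0.2]
finger_gap: 0.085
```

Request:
{"name": "step_arm", "arguments": {"rows": [{"ax": 0, "ay": 0, "az": -0.33, "tx": 0.0, "ty": 0, "tz": 0, "jaw": 1}, {"ax": 0, "ay": 0, "az": -0.66, "tx": 0.0, "ty": 0, "tz": 0, "jaw": 1}, {"ax": 0, "ay": 0, "az": -1, "tx": 0.0, "ty": 0, "tz": 0, "jaw": 1}]}}

```text
time: 4.45
position: [0.4746, 0.1053, 0.1706]
orientation: [0.713, 3.054, 0.01]
ft_force: [-0.0, 0.2, 0.4]
finger_gap: 0.0856
```

```bash
python3 -c "
from h import *
s=manip.observe();print(s['joint_pos'].round(3));go(.4746,.2246,.15,178.7)"
```

```text
[ 0.085  0.221 -0.295  1.047  0.004  0.544]
t 4.45 pos [0.4746 0.1053 0.1706] gap 0.0856 F [-0.   0.2  0.4]
ax ay az [ 0.012  0.011 -0.833] tx ty tz [0.1323 0.267  0.0531]
```

Request:
{"name": "step_arm", "arguments": {"rows": [{"ax": 0.012, "ay": 0.011, "az": -0.833, "tx": 0.132, "ty": 0.267, "tz": 0.053, "jaw": 1}, {"ax": 0.012, "ay": 0.011, "az": -0.833, "tx": 0.132, "ty": 0.267, "tz": 0.053, "jaw": 1}, {"ax": 0.012, "ay": 0.011, "az": -0.833, "tx": 0.132, "ty": 0.267, "tz": 0.053, "jaw": 1}, {"ax": 0.012, "ay": 0.011, "az": -0.833, "tx": 0.132, "ty": 0.267, "tz": 0.053, "jaw": 1}]}}

```text
time: 4.95
position: [0.4751, 0.2253, 0.1497]
orientation: [-0.044, -3.141, -0.0]
ft_force: [0.2, 0.7, 0.2]
finger_gap: 0.0857
```

```bash
python3 - <<'E'
from h import *
go(.4746,.2246,.0335,178.7)
s=manip.observe();c=manip.camera('wrist');cv2.imwrite('pics/w1.png',c['img'][...,::-1])
print(c['K'].tolist(),c['T_tool_cam'].round(4).tolist(),[k for k in c])
def wproj(p):
    q=R.from_rotvec(s['orientation']).inv().apply(np.asarray(p)-s['position']);M=c['T_tool_cam'];q=M[:3,:3].T@(q-M[:3,3])
    v=np.array([q[0],-q[1],-q[2]]);th=np.arctan2(np.hypot(*v[:2]),v[2]);d=v[:2]/np.hypot(*v[:2]);K=c['K'];return (K[0,2]+K[0,0]*th*d[0],K[1,2]+K[1,1]*th*d[1])
for n,p in dict(tip=(.4416,.2254,.058),grip=(.4746,.2246,.058),rootR=(.505,.224,.058)).items(): print(n,np.round(wproj(p),1))
E
```

```text
t 4.95 pos [0.4751 0.2253 0.1497] gap 0.0857 F [0.2 0.7 0.2]
ax ay az [ 0.    -0.001 -0.01 ] tx ty tz [ 0.001  -0.0017  0.2906]
[[371.64829954431775, 0.0, 321.41210703599376], [0.0, 371.64829954431775, 234.6833871190485], [0.0, 0.0, 1.0]] [[0.0006, 0.9496, 0.3135, 0.0789], [1.0, -0.0007, 0.0003, -0.0006], [0.0005, 0.3135, -0.9496, -0.1418], [0.0, 0.0, 0.0, 1.0]] ['img', 'K', 'T_tool_cam']
tip [321.2 187.7]
grip [321.4 236.7]
rootR [321.7 278.4]
```

View pics/w1.png

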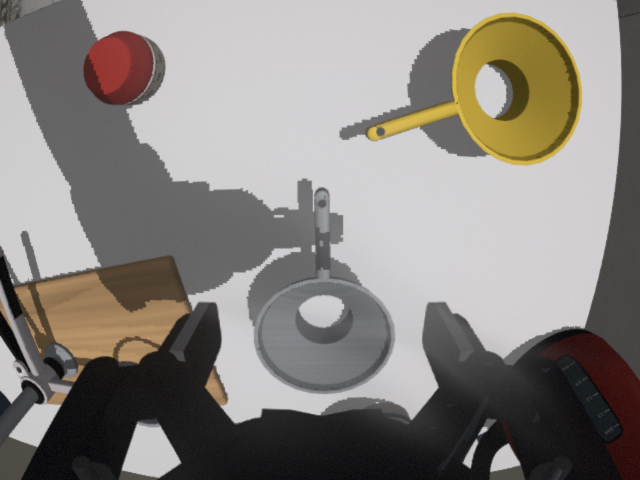

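The handle tip at (321,188) and root at (323,278) match the predicted pixels, so I'm descending and closing.

Request:
{"name": "step_arm", "arguments": {"rows": [{"ax": 0, "ay": 0, "az": 0, "tx": 0, "ty": 0, "tz": 0.15, "jaw": 1}, {"ax": 0, "ay": 0, "az": 0, "tx": 0, "ty": 0, "tz": 0.25, "jaw": 1}, {"ax": 0, "ay": 0, "az": 0, "tx": 0, "ty": 0, "tz": 0.29, "jaw": 1}, {"ax": 0, "ay": 0, "az": 0, "tx": 0, "ty": 0, "tz": 0.29, "jaw": 0.6}, {"ax": 0, "ay": 0, "az": 0, "tx": 0, "ty": 0, "tz": 0.29, "jaw": 0.3}, {"ax": 0, "ay": 0, "az": 0, "tx": 0, "ty": 0, "tz": 0.29, "jaw": 0}, {"ax": 0, "ay": 0, "az": 0, "tx": 0, "ty": 0, "tz": 0.29, "jaw": 0}, {"ax": 0, "ay": 0, "az": 0, "tx": 0, "ty": 0, "tz": 0.29, "jaw": 0}, {"ax": 0, "ay": 0, "az": 0, "tx": 0, "ty": 0, "tz": 0.29, "jaw": 0}, {"ax": 0, "ay": 0, "az": 0, "tx": 0, "ty": 0, "tz": 0.29, "jaw": 0}, {"ax": 0, "ay": 0, "az": 0, "tx": 0, "ty": 0, "tz": 0.29, "jaw": 0}, {"ax": 0, "ay": 0, "az": 0, "tx": 0, "ty": 0, "tz": 0.29, "jaw": 0}]}}

```text
time: 6.5
position: [0.4752, 0.2254, 0.034]
orientation: [-0.043, -3.141, -0.001]
ft_force: [-0.5, 0.1, 5.1]
finger_gap: 0.0086
```

```bash
python3 -c "
from h import *
go(.4746,.2246,.1435,178.7)"
```

```text
t 6.5 pos [0.4752 0.2254 0.034 ] gap 0.0086 F [-0.5  0.1  5.1]
ax ay az [ 0.001 -0.    -0.009] tx ty tz [ 0.0014 -0.0018 -0.2738]
```

Request:
{"name": "step_arm", "arguments": {"rows": [{"ax": 0, "ay": 0, "az": 0, "tx": 0, "ty": 0, "tz": -0.05, "jaw": 0}, {"ax": 0, "ay": 0, "az": 0, "tx": 0, "ty": 0, "tz": -0.13, "jaw": 0}, {"ax": 0, "ay": 0, "az": 0, "tx": 0, "ty": 0, "tz": -0.21, "jaw": 0}, {"ax": 0, "ay": 0, "az": 0, "tx": 0, "ty": 0, "tz": -0.26, "jaw": 0}, {"ax": 0, "ay": 0, "az": 0, "tx": 0, "ty": 0, "tz": -0.26, "jaw": 0}]}}

```text
time: 7.12
position: [0.4756, 0.2254, 0.1383]
orientation: [0.043, 3.14, 0.001]
ft_force: [0.5, 0.7, -1.9]
finger_gap: 0.0086
```

```bash
python3 -c "
from h import *
go(.4752+.0625,.2254-.1711,.138,178.7)"
```

```text
t 7.125 pos [0.4756 0.2254 0.1383] gap 0.0086 F [ 0.5  0.7 -1.9]
ax ay az [ 0.002  0.002 -0.009] tx ty tz [-0.1669 -0.4233  0.0006]
```

Request:
{"name": "step_arm", "arguments": {"rows": [{"ax": 0, "ay": 0, "az": 0, "tx": -0.04, "ty": -0.1, "tz": 0, "jaw": 0}, {"ax": 0, "ay": 0, "az": 0, "tx": -0.08, "ty": -0.2, "tz": 0, "jaw": 0}, {"ax": 0, "ay": 0, "az": 0, "tx": -0.12, "ty": -0.3, "tz": 0, "jaw": 0}, {"ax": 0, "ay": 0, "az": 0, "tx": -0.15, "ty": -0.38, "tz": 0, "jaw": 0}, {"ax": 0, "ay": 0, "az": 0, "tx": -0.167, "ty": -0.423, "tz": 0, "jaw": 0}, {"ax": 0, "ay": 0, "az": 0, "tx": -0.167, "ty": -0.423, "tz": 0, "jaw": 0}, {"ax": 0, "ay": 0, "az": 0, "tx": -0.167, "ty": -0.423, "tz": 0, "jaw": 0}]}}

```text
time: 8.0
position: [0.5363, 0.0553, 0.137]
orientation: [-0.041, -3.139, -0.002]
ft_force: [-0.6, 0.4, -0.8]
finger_gap: 0.0087
```

```bash
python3 - <<'E'
from h import *
go(.5377,.0543,.138,178.7)
c=manip.camera('side');a=cv2.resize(c['img'][180:320,200:400,::-1],None,fx=4,fy=4,interpolation=cv2.INTER_CUBIC)
c2=manip.camera('top');b=cv2.resize(c2['img'][180:320,200:400,::-1],None,fx=4,fy=4,interpolation=cv2.INTER_CUBIC)
cv2.imwrite('pics/d.png',cv2.resize(np.vstack([a,b]),None,fx=.53,fy=.53,interpolation=cv2.INTER_AREA))
E
```

```text
t 8.0 pos [0.5363 0.0553 0.137 ] gap 0.0087 F [-0.6  0.4 -0.8]
ax ay az [ 0.002 -0.004 -0.007] tx ty tz [-0.0036 -0.0023 -0.0026]
```

View pics/d.png

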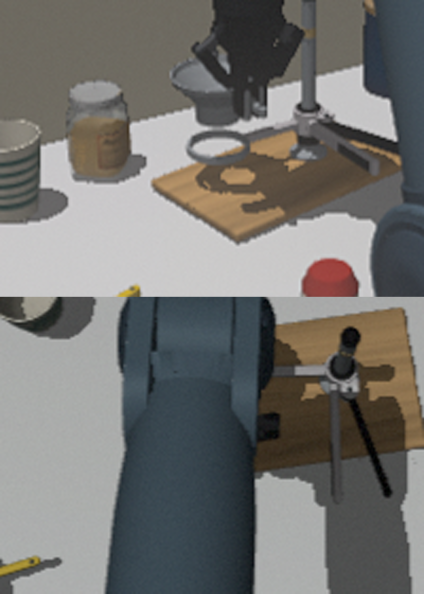

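```bash
python3 - <<'E'
from h import *
c=manip.camera('side')
q=lambda p:((proj(c,p)-[200,180])*2.12).round(0)
print('ring',q((.6201,.0516,.067)),'spout end',q((.6201,.0516,.104)),'spout bottom near',q((.6201-.023,.0516+.013,.104)),'rim',q((.6201,.0516,.162)))
o=np.array([.6201,.0516]);
for nm,r,z in(('rim',.053,.162),('sp',.026,.104),('ringo',.038,.067)):
    P=np.array([q((*(o+r*np.array([np.cos(a),np.sin(a)])),z)) for a in np.linspace(0,6.28,60)]);print(nm,P.min(0),P.max(0))
a=cv2.resize(c['img'][195:265,270:350,::-1],None,fx=8,fy=8,interpolation=cv2.INTER_CUBIC)
for nm,r,z in(('rim',.052,.162),('sp',.026,.104),('ringo',.038,.067)):
    for t in np.linspace(0,6.28,40):
        u,v=(proj(c,(*(o+r*np.array([np.cos(t),np.sin(t)])),z))-[270,195]+.5)*8;cv2.circle(a,(int(u),int(v)),1,(0,0,255),-1)
cv2.imwrite('pics/e.png',a)
E
```

```text
ring [219. 143.] spout end [218. 114.] spout bottom near [218. 124.] rim [217.  69.]
rim [171.  51.] [263.  88.]
sp [196. 105.] [240. 124.]
ringo [187. 129.] [251. 157.]
```

View pics/e.png

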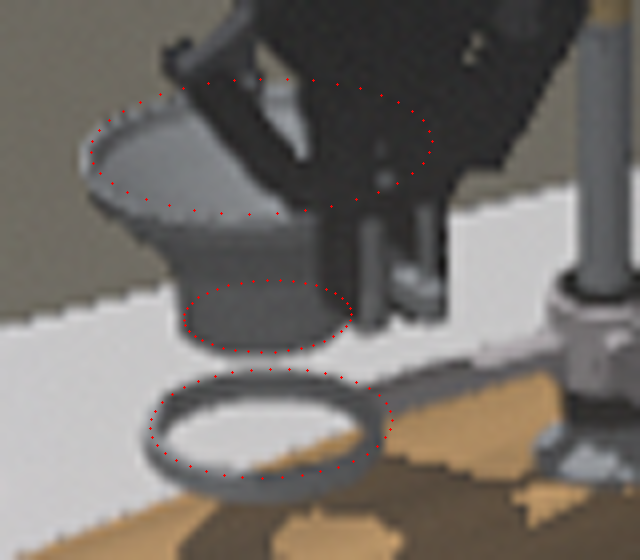

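The funnel is upright and above the ring to within about 2 mm (dots against image: spout and ring show the same small offset). Lowering.

Request:
{"name": "step_arm", "arguments": {"rows": [{"ax": 0, "ay": 0, "az": 0, "tx": -0.003, "ty": -0.002, "tz": 0.03, "jaw": 0}, {"ax": 0, "ay": 0, "az": 0, "tx": -0.003, "ty": -0.002, "tz": 0.07, "jaw": 0}, {"ax": 0, "ay": 0, "az": 0, "tx": -0.003, "ty": -0.002, "tz": 0.1, "jaw": 0}, {"ax": 0, "ay": 0, "az": 0, "tx": -0.003, "ty": -0.002, "tz": 0.13, "jaw": 0}, {"ax": 0, "ay": 0, "az": 0, "tx": -0.003, "ty": -0.002, "tz": 0.15, "jaw": 0}, {"ax": 0, "ay": 0, "az": 0, "tx": -0.003, "ty": -0.002, "tz": 0.16, "jaw": 0}, {"ax": 0, "ay": 0, "az": 0, "tx": -0.003, "ty": -0.002, "tz": 0.16, "jaw": 0}]}}

```text
time: 9.02
position: [0.5382, 0.0534, 0.0734]
orientation: [-0.043, -3.14, -0.0]
ft_force: [0.3, 0.1, -1.1]
finger_gap: 0.0087
```

No contact force beyond the weight. Going down a few mm more until touch.

Request:
{"name": "step_arm", "arguments": {"rows": [{"ax": 0, "ay": 0, "az": 0, "tx": 0, "ty": 0, "tz": 0.005, "jaw": 0}, {"ax": 0, "ay": 0, "az": 0, "tx": 0, "ty": 0, "tz": 0.008, "jaw": 0}, {"ax": 0, "ay": 0, "az": 0, "tx": 0, "ty": 0, "tz": 0.008, "jaw": 0}]}}

```text
time: 9.4
position: [0.5387, 0.0535, 0.0707]
orientation: [0.043, 3.141, 0.001]
ft_force: [0.0, 0.7, -0.7]
finger_gap: 0.0089
```

Request:
{"name": "step_arm", "arguments": {"rows": [{"ax": 0, "ay": 0, "az": 0, "tx": 0, "ty": 0, "tz": 0.003, "jaw": 0}, {"ax": 0, "ay": 0, "az": 0, "tx": 0, "ty": 0, "tz": 0.003, "jaw": 0.15}, {"ax": 0, "ay": 0, "az": 0, "tx": 0, "ty": 0, "tz": 0.003, "jaw": 0.2}, {"ax": 0, "ay": 0, "az": 0, "tx": 0, "ty": 0, "tz": 0.003, "jaw": 0.3}, {"ax": 0, "ay": 0, "az": 0, "tx": 0, "ty": 0, "tz": 0.003, "jaw": 0.5}, {"ax": 0, "ay": 0, "az": 0, "tx": 0, "ty": 0, "tz": 0.003, "jaw": 0.5}]}}

```text
time: 10.15
position: [0.5382, 0.0534, 0.0691]
orientation: [-0.043, -3.141, -0.0]
ft_force: [0.4, 0.3, 0.4]
finger_gap: 0.0425
```

Request:
{"name": "step_arm", "arguments": {"rows": [{"ax": 0, "ay": 0, "az": 0, "tx": 0, "ty": 0, "tz": -0.05, "jaw": 0.5}, {"ax": 0, "ay": 0, "az": 0, "tx": 0, "ty": 0, "tz": -0.12, "jaw": 0.5}, {"ax": 0, "ay": 0, "az": 0, "tx": 0.05, "ty": 0, "tz": -0.2, "jaw": 0.8}, {"ax": 0, "ay": 0, "az": 0, "tx": 0.15, "ty": 0, "tz": -0.3, "jaw": 1}, {"ax": 0, "ay": 0, "az": 0, "tx": 0.15, "ty": 0, "tz": -0.3, "jaw": 1}]}}

```text
time: 10.78
position: [0.4783, 0.0552, 0.1923]
orientation: [0.043, 3.137, 0.0]
ft_force: [0.9, 0.4, 0.2]
finger_gap: 0.0852
```

```bash
python3 - <<'E'
from h import *
# bracket angle ~2.2deg; handle & lever grip
p=np.array([.6256,-.0781]);a=np.radians(2.2);M=np.array([[np.cos(a),-np.sin(a)],[np.sin(a),np.cos(a)]])
print('handle_grip',p+M@[-.115,.009])
for th in(.3,.34,0):
    print(th,'lever_grip',p+M@(np.array([-.026,-.008])+.089*np.array([-np.cos(th),-np.sin(th)])))
go(.42,.0,.19,178.7)
a=manip.camera('side')['img'][...,::-1]
cv2.imwrite('pics/f.png',cv2.resize(a[165:315,220:400],None,fx=4,fy=4,interpolation=cv2.INTER_CUBIC))
E
```

```text
handle_grip [ 0.51033927 -0.07352123]
0.3 lever_grip [ 0.51597364 -0.11663802]
0.34 lever_grip [ 0.51722231 -0.1199716 ]
0 lever_grip [ 0.51099187 -0.0905087 ]
t 10.775 pos [0.4783 0.0552 0.1923] gap 0.0852 F [0.9 0.4 0.2]
ax ay az [ 0.001  0.008 -0.008] tx ty tz [ 0.1419 -0.1419  0.0052]
```

View pics/f.png

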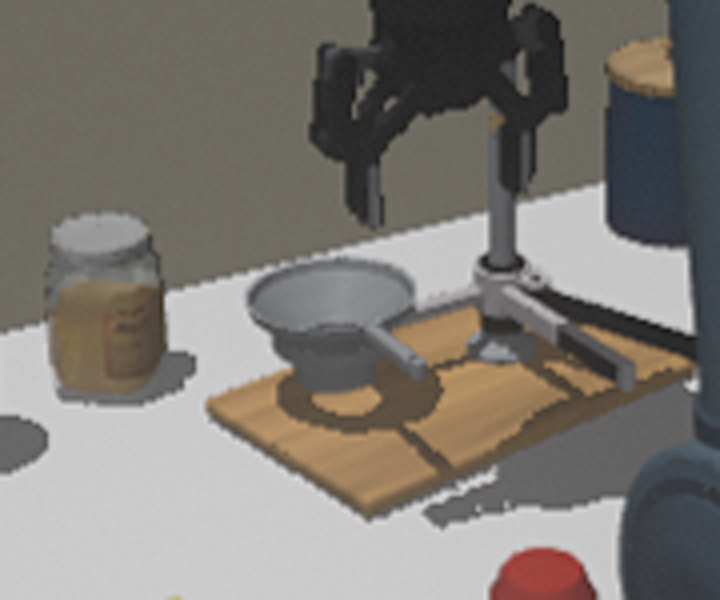

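The funnel is seated: rim level, spout through the ring (centre about (332,300)), handle toward the robot. Now moving over the bracket handle and lever.

```bash
python3 -c "
from h import *
go(.5135,-.0957,.13,189.5)"
```

```text
t 10.825 pos [0.4789 0.0551 0.1907] gap 0.0854 F [ 0.2 -0.1 -0.1]
ax ay az [ 0.     0.006 -0.369] tx ty tz [-0.0964 -0.3744  0.1519]
```

Request:
{"name": "step_arm", "arguments": {"rows": [{"ax": 0, "ay": 0.006, "az": -0.369, "tx": -0.096, "ty": -0.374, "tz": 0.05, "jaw": 1}, {"ax": 0, "ay": 0.006, "az": -0.369, "tx": -0.096, "ty": -0.374, "tz": 0.05, "jaw": 1}, {"ax": 0, "ay": 0.006, "az": -0.369, "tx": -0.096, "ty": -0.374, "tz": 0.152, "jaw": 1}, {"ax": 0, "ay": 0.006, "az": -0.369, "tx": -0.096, "ty": -0.374, "tz": 0.152, "jaw": 1}, {"ax": 0, "ay": 0.006, "az": -0.369, "tx": -0.096, "ty": -0.374, "tz": 0.152, "jaw": 1}]}}

```text
time: 11.45
position: [0.5122, -0.0952, 0.1274]
orientation: [0.259, -3.125, -0.003]
ft_force: [0.9, -0.3, -0.5]
finger_gap: 0.0853
```

```bash
python3 - <<'E'
from h import *
go(.5135,-.0957,.0405,189.5)
s=manip.observe();c=manip.camera('wrist');a=c['img'][...,::-1].copy()
def wproj(p):
    q=R.from_rotvec(s['orientation']).inv().apply(np.asarray(p)-s['position']);M=c['T_tool_cam'];q=M[:3,:3].T@(q-M[:3,3])
    v=np.array([q[0],-q[1],-q[2]]);th=np.arctan2(np.hypot(*v[:2]),v[2]);d=v[:2]/np.hypot(*v[:2]);K=c['K'];return (K[0,2]+K[0,0]*th*d[0],K[1,2]+K[1,1]*th*d[1])
p=np.array([.6256,-.0781]);t=np.radians(2.2);M=np.array([[np.cos(t),-np.sin(t)],[np.sin(t),np.cos(t)]])
for x,y in((-.115,.009),(-.152,.009),(-.07,.009),(-.026-.089*.95,-.008-.089*.312),(-.026-.123*.95,-.008-.123*.312)):
    cv2.circle(a,tuple(int(round(v)) for v in wproj([*(p+M@[x,y]),.071])),2,(0,0,255),-1)
cv2.imwrite('pics/w2.png',a)
E
```

```text
t 11.45 pos [ 0.5122 -0.0952  0.1274] gap 0.0853 F [ 0.9 -0.3 -0.5]
ax ay az [ 0.004 -0.01  -0.001] tx ty tz [-0.0041 -0.0021  0.2173]
```

View pics/w2.png

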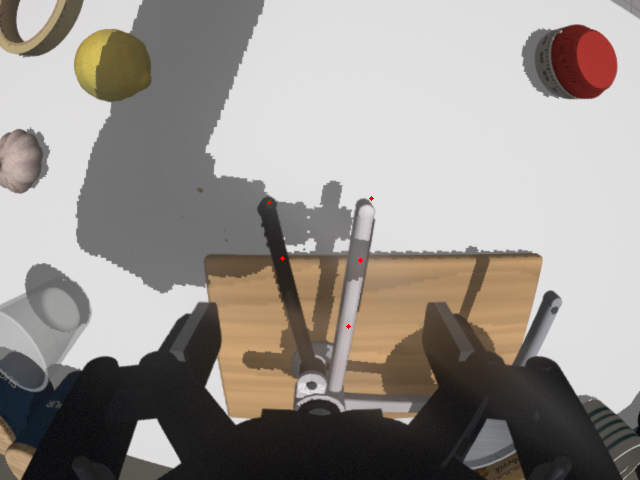

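The lever blade (281,258) and handle (355,258) straddle the jaw centre line (about 321). Descending.

Request:
{"name": "step_arm", "arguments": {"rows": [{"ax": 0, "ay": -0.01, "az": 0, "tx": -0.004, "ty": 0, "tz": 0.08, "jaw": 1}, {"ax": 0, "ay": -0.01, "az": 0, "tx": -0.004, "ty": 0, "tz": 0.16, "jaw": 1}, {"ax": 0, "ay": -0.01, "az": 0, "tx": -0.004, "ty": 0, "tz": 0.215, "jaw": 1}, {"ax": 0, "ay": -0.01, "az": 0, "tx": -0.004, "ty": 0, "tz": 0.217, "jaw": 0.8}, {"ax": 0, "ay": -0.01, "az": 0, "tx": -0.004, "ty": 0, "tz": 0.217, "jaw": 0.72}, {"ax": 0, "ay": -0.01, "az": 0, "tx": -0.004, "ty": 0, "tz": 0.217, "jaw": 0.72}, {"ax": 0, "ay": -0.01, "az": 0, "tx": -0.004, "ty": 0, "tz": 0.217, "jaw": 0.72}]}}

```text
time: 12.38
position: [0.5147, -0.0955, 0.0425]
orientation: [-0.26, 3.128, 0.0]
ft_force: [-0.7, 0.5, 0.8]
finger_gap: 0.0615
```

Request:
{"name": "step_arm", "arguments": {"rows": [{"ax": 0, "ay": 0, "az": 0, "tx": 0, "ty": 0, "tz": 0, "jaw": 0.67}, {"ax": 0, "ay": 0, "az": 0, "tx": 0, "ty": 0, "tz": 0, "jaw": 0.67}, {"ax": 0, "ay": 0, "az": 0, "tx": 0, "ty": 0, "tz": 0, "jaw": 0.67}]}}

```text
time: 12.75
position: [0.5143, -0.0955, 0.0418]
orientation: [-0.26, 3.129, 0.001]
ft_force: [1.2, -0.7, 2.2]
finger_gap: 0.0575
```

Request:
{"name": "step_arm", "arguments": {"rows": [{"ax": 0, "ay": 0, "az": 0, "tx": 0, "ty": 0, "tz": 0, "jaw": 0.64}, {"ax": 0, "ay": 0, "az": 0, "tx": 0, "ty": 0, "tz": 0, "jaw": 0.64}, {"ax": 0, "ay": 0, "az": 0, "tx": 0, "ty": 0, "tz": 0, "jaw": 0.64}]}}

```text
time: 13.12
position: [0.5139, -0.0954, 0.0416]
orientation: [-0.26, 3.129, 0.001]
ft_force: [0.1, -1.4, 2.8]
finger_gap: 0.0548
```

Request:
{"name": "step_arm", "arguments": {"rows": [{"ax": 0, "ay": 0, "az": 0, "tx": 0, "ty": 0, "tz": 0, "jaw": 0.625}, {"ax": 0, "ay": 0, "az": 0, "tx": 0, "ty": 0, "tz": 0, "jaw": 0.625}, {"ax": 0, "ay": 0, "az": 0, "tx": 0, "ty": 0, "tz": 0, "jaw": 0.625}]}}

```text
time: 13.5
position: [0.5137, -0.0954, 0.0415]
orientation: [-0.26, 3.13, 0.001]
ft_force: [-0.6, -1.0, 4.4]
finger_gap: 0.0536
```

Request:
{"name": "step_arm", "arguments": {"rows": [{"ax": 0, "ay": 0, "az": 0, "tx": 0, "ty": 0, "tz": 0, "jaw": 0.61}, {"ax": 0, "ay": 0, "az": 0, "tx": 0, "ty": 0, "tz": 0, "jaw": 0.61}, {"ax": 0, "ay": 0, "az": 0, "tx": 0, "ty": 0, "tz": 0, "jaw": 0.61}]}}

```text
time: 13.88
position: [0.5135, -0.0953, 0.0414]
orientation: [-0.26, 3.13, 0.001]
ft_force: [-1.6, -0.8, 3.5]
finger_gap: 0.0525
```

Request:
{"name": "step_arm", "arguments": {"rows": [{"ax": 0, "ay": 0, "az": 0, "tx": 0, "ty": 0, "tz": -0.01, "jaw": 0.6}, {"ax": 0, "ay": 0, "az": 0, "tx": 0, "ty": 0, "tz": -0.02, "jaw": 0.6}, {"ax": 0, "ay": 0, "az": 0, "tx": 0, "ty": 0, "tz": -0.03, "jaw": 0.6}, {"ax": 0, "ay": 0, "az": 0, "tx": 0, "ty": 0, "tz": -0.04, "jaw": 0.6}, {"ax": 0, "ay": 0, "az": 0, "tx": 0, "ty": 0, "tz": -0.04, "jaw": 0.6}, {"ax": 0, "ay": 0, "az": 0, "tx": 0, "ty": 0, "tz": -0.04, "jaw": 0.6}]}}

```text
time: 14.62
position: [0.5139, -0.0953, 0.0576]
orientation: [-0.26, 3.129, 0.001]
ft_force: [2.7, -1.0, -3.7]
finger_gap: 0.0517
```

```bash
python3 - <<'E'
from h import *
go(.5135,-.0957,.0405,189.5)
a=manip.camera('side')['img'][...,::-1]
cv2.imwrite('pics/g.png',cv2.resize(a[165:315,220:400],None,fx=4,fy=4,interpolation=cv2.INTER_CUBIC))
E
```

```text
t 14.625 pos [ 0.5139 -0.0953  0.0576] gap 0.0517 F [ 2.7 -1.  -3.7]
ax ay az [ 0.001  0.003 -0.   ] tx ty tz [ 0.0013 -0.0008  0.0427]
```

View pics/g.png

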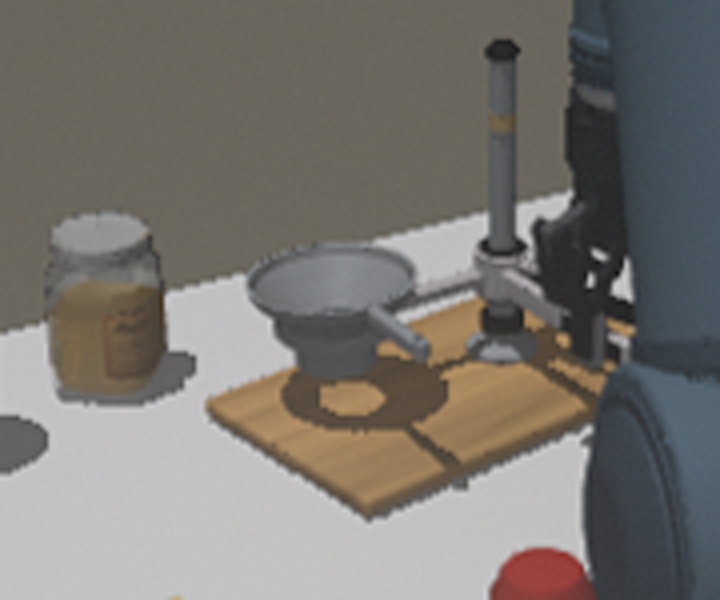

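The bracket lifts with the fingers (collar clearly above its stop), with the funnel still seated. Next I'll measure the collar top and tape in an enlarged crop, with projected candidate circles.

```bash
python3 - <<'E'
from h import *
c=manip.camera('side');p=(.6256,-.0781)
out=[]
F=7
for img,zs in((cv2.imread('pics/side0.png'),()),(cv2.imread('pics/side0.png'),((.232,.009),(.176,.009),(.081,.0155),(.045,.0155))),):
    a=cv2.resize(img[168:252,325:380],None,fx=F,fy=F,interpolation=cv2.INTER_CUBIC)
    for z,r in zs:
        for t in np.linspace(0,6.28,50):
            u,v=(proj(c,(p[0]+r*np.cos(t),p[1]+r*np.sin(t),z))-[325,168]+.5)*F;cv2.circle(a,(int(u),int(v)),1,(0,0,255),-1)
    out.append(a)
cv2.imwrite('pics/m.png',np.hstack(out));print(out[0].shape)
im=cv2.imread('pics/side0.png').astype(int)
for v in range(168,250): print(v,im[v,343:349].tolist() if v in range(190,202) or v>222 and v<242 or v<178 else '',end='\n' if v in range(190,202) or v>222 and v<242 or v<178 else '')
E
```

```text
(588, 385, 3)
168 [[90, 99, 101], [88, 97, 101], [88, 97, 100], [87, 98, 101], [90, 98, 100], [89, 98, 101]]
169 [[86, 95, 98], [87, 96, 100], [87, 96, 100], [88, 97, 100], [89, 97, 101], [88, 96, 99]]
170 [[89, 96, 100], [88, 97, 100], [88, 96, 100], [88, 97, 100], [89, 97, 101], [89, 98, 100]]
171 [[86, 97, 99], [88, 97, 101], [88, 96, 100], [89, 97, 100], [88, 97, 100], [89, 97, 101]]
172 [[87, 95, 100], [87, 96, 99], [88, 97, 100], [90, 99, 101], [88, 97, 100], [87, 95, 100]]
173 [[90, 98, 102], [90, 100, 103], [89, 97, 101], [90, 98, 103], [90, 99, 104], [89, 98, 101]]
174 [[81, 88, 92], [75, 84, 86], [75, 83, 87], [78, 85, 88], [75, 81, 85], [88, 96, 100]]
175 [[48, 51, 53], [36, 35, 38], [37, 37, 38], [35, 37, 36], [31, 32, 32], [69, 74, 77]]
176 [[41, 40, 40], [41, 41, 42], [44, 46, 45], [41, 40, 40], [39, 39, 39], [36, 35, 38]]
177 [[39, 40, 42], [44, 43, 44], [42, 43, 45], [41, 41, 42], [40, 40, 42], [38, 38, 40]]
178 179 180 181 182 183 184 185 186 187 188 189 190 [[89, 88, 86], [89, 87, 86], [88, 86, 85], [83, 82, 81], [75, 75, 73], [70, 68, 68]]
191 [[90, 87, 85], [91, 8
[... 2208 characters left out ...]
9, 98, 101], [96, 96, 98], [90, 88, 92]]
236 [[105, 106, 109], [105, 104, 108], [108, 107, 111], [124, 122, 127], [129, 128, 132], [113, 111, 116]]
237 [[107, 105, 110], [105, 104, 107], [124, 123, 126], [153, 151, 155], [160, 158, 164], [148, 146, 152]]
238 [[108, 107, 111], [106, 105, 109], [109, 108, 112], [131, 129, 134], [150, 147, 152], [161, 158, 163]]
239 [[107, 106, 111], [101, 101, 104], [101, 100, 103], [103, 101, 105], [117, 115, 120], [140, 137, 142]]
240 [[107, 107, 110], [90, 90, 93], [97, 96, 100], [101, 100, 103], [100, 99, 102], [103, 103, 104]]
241 [[106, 106, 110], [96, 96, 99], [98, 97, 101], [99, 98, 104], [99, 100, 102], [104, 102, 105]]
242 243 244 245 246 247 248 249
```

View pics/m.png

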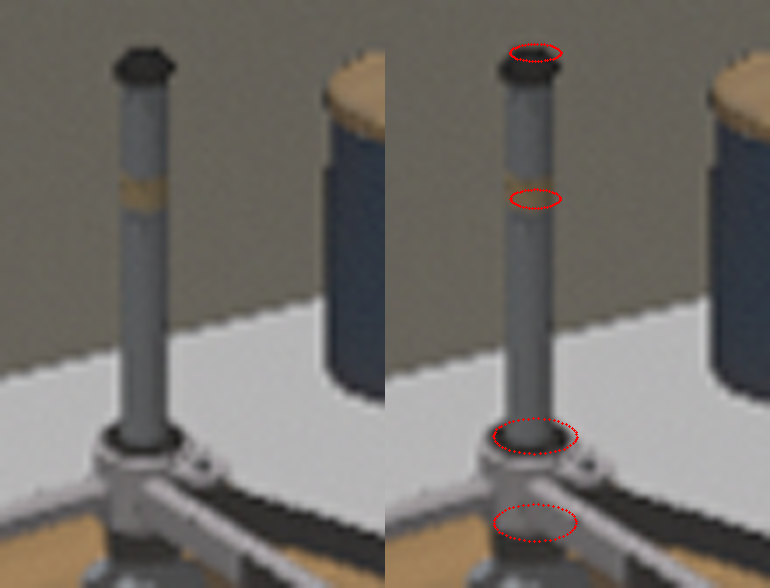

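The overlay (post axis about 1 px left of the prediction) fits a collar top at z≈0.081 when down. The tape's lower edge is at z≈0.175, so the lift needed is about 94 mm. I'm lifting most of it, then measuring the collar/tape rows by profile.

Request:
{"name": "step_arm", "arguments": {"rows": [{"ax": 0, "ay": 0, "az": 0, "tx": 0, "ty": 0, "tz": -0.015, "jaw": 0.6}, {"ax": 0, "ay": 0, "az": 0, "tx": 0, "ty": 0, "tz": -0.04, "jaw": 0.6}, {"ax": 0, "ay": 0, "az": 0, "tx": 0, "ty": 0, "tz": -0.07, "jaw": 0.6}, {"ax": 0, "ay": 0, "az": 0, "tx": 0, "ty": 0, "tz": -0.1, "jaw": 0.6}, {"ax": 0, "ay": 0, "az": 0, "tx": 0, "ty": 0, "tz": -0.13, "jaw": 0.6}, {"ax": 0, "ay": 0, "az": 0, "tx": 0, "ty": 0, "tz": -0.155, "jaw": 0.6}, {"ax": 0, "ay": 0, "az": 0, "tx": 0, "ty": 0, "tz": -0.17, "jaw": 0.6}, {"ax": 0, "ay": 0, "az": 0, "tx": 0, "ty": 0, "tz": -0.18, "jaw": 0.6}, {"ax": 0, "ay": 0, "az": 0, "tx": 0, "ty": 0, "tz": -0.18, "jaw": 0.6}, {"ax": 0, "ay": 0, "az": 0, "tx": 0, "ty": 0, "tz": -0.18, "jaw": 0.6}]}}

```text
time: 15.98
position: [0.5137, -0.0954, 0.1294]
orientation: [-0.26, 3.129, 0.001]
ft_force: [4.1, 1.2, -3.4]
finger_gap: 0.0512
```

```bash
cat >>h.py <<'E'
def prof(lo=188,hi=226):
    im=manip.camera('side')['img'].astype(float)[:,343:347].mean(1)
    for v in range(lo,hi):print(v,im[v].round(0).astype(int).tolist(),end=' ')
    print()
def znear(v,u=344.9,p=(.6256,-.0781)):
    o,d=ray(manip.camera('side'),u,v);p=np.array(p);n=np.linalg.norm(d[:2]);q=p-.009*d[:2]/n
    return (o+d*((q-o[:2])@d[:2]/n**2))[2]
E
python3 - <<'E'
from h import *
go(.5139,-.0953,.1345,189.5);prof()
for v in(231.1,197.65,205,200):print(v,znear(v).round(4))
E
```

```text
t 15.975 pos [ 0.5137 -0.0954  0.1294] gap 0.0512 F [ 4.1  1.2 -3.4]
ax ay az [ 0.002  0.003 -0.   ] tx ty tz [-0.0005  0.0001 -0.0128]
188 [88, 90, 92] 189 [88, 90, 92] 190 [87, 90, 92] 191 [88, 89, 92] 192 [89, 90, 92] 193 [95, 91, 84] 194 [102, 90, 66] 195 [108, 95, 72] 196 [110, 96, 72] 197 [105, 94, 77] 198 [88, 86, 84] 199 [80, 82, 85] 200 [86, 88, 90] 201 [70, 71, 72] 202 [36, 35, 35] 203 [112, 109, 111] 204 [152, 148, 150] 205 [106, 102, 104] 206 [119, 115, 117] 207 [127, 124, 126] 208 [112, 108, 110] 209 [112, 108, 110] 210 [111, 108, 109] 211 [109, 105, 108] 212 [107, 104, 105] 213 [108, 105, 106] 214 [92, 90, 91] 215 [62, 61, 62] 216 [79, 79, 81] 217 [79, 79, 81] 218 [78, 78, 80] 219 [78, 78, 79] 220 [76, 77, 78] 221 [77, 78, 79] 222 [78, 78, 79] 223 [78, 78, 79] 224 [77, 78, 80] 225 [80, 80, 82] 
231.1 0.0816
197.65 0.175
205 0.1549
200 0.1686
```

Request:
{"name": "step_arm", "arguments": {"rows": [{"ax": 0, "ay": 0, "az": 0, "tx": 0, "ty": 0, "tz": -0.008, "jaw": 0.6}, {"ax": 0, "ay": 0, "az": 0, "tx": 0, "ty": 0, "tz": -0.016, "jaw": 0.6}, {"ax": 0, "ay": 0, "az": 0, "tx": 0, "ty": 0, "tz": -0.0245, "jaw": 0.6}, {"ax": 0, "ay": 0, "az": 0, "tx": 0, "ty": 0, "tz": -0.0245, "jaw": 0.6}, {"ax": 0, "ay": 0, "az": 0, "tx": 0, "ty": 0, "tz": -0.0245, "jaw": 0.6}]}}

```text
time: 16.85
position: [0.5138, -0.0954, 0.1392]
orientation: [-0.26, 3.129, 0.001]
ft_force: [5.0, 0.8, -3.7]
finger_gap: 0.0513
```

```bash
python3 - <<'E'
from h import *
go(.5139,-.0953,.1345,189.5);prof(191,214)
E
```

```text
t 16.85 pos [ 0.5138 -0.0954  0.1392] gap 0.0513 F [ 5.   0.8 -3.7]
ax ay az [ 0.001  0.003 -0.   ] tx ty tz [-0.0003  0.0001  0.0118]
191 [88, 90, 92] 192 [89, 90, 92] 193 [94, 90, 84] 194 [103, 90, 68] 195 [107, 95, 71] 196 [111, 98, 74] 197 [99, 88, 70] 198 [55, 52, 48] 199 [60, 59, 60] 200 [104, 102, 103] 201 [122, 118, 120] 202 [112, 108, 110] 203 [119, 115, 116] 204 [120, 118, 119] 205 [113, 110, 112] 206 [112, 108, 110] 207 [110, 107, 108] 208 [109, 106, 107] 209 [108, 105, 106] 210 [100, 98, 99] 211 [81, 79, 80] 212 [64, 64, 65] 213 [80, 80, 82]
```

Request:
{"name": "step_arm", "arguments": {"rows": [{"ax": 0, "ay": 0, "az": 0, "tx": 0, "ty": 0, "tz": 0, "jaw": 0.6}, {"ax": 0, "ay": 0, "az": 0, "tx": 0, "ty": 0, "tz": 0, "jaw": 0.6}, {"ax": 0, "ay": 0, "az": 0, "tx": 0, "ty": 0, "tz": 0, "jaw": 0.6}, {"ax": 0, "ay": 0, "az": 0, "tx": 0, "ty": 0, "tz": 0, "jaw": 0.6}]}}

```text
time: 17.4
position: [0.5137, -0.0954, 0.1393]
orientation: [-0.26, 3.129, 0.001]
ft_force: [5.8, 0.4, -4.9]
finger_gap: 0.0511
```

```bash
python3 - <<'E'
from h import *
go(.5139,-.0953,.1345,189.5);prof(191,214)
E
```

```text
t 17.4 pos [ 0.5137 -0.0954  0.1393] gap 0.0511 F [ 5.8  0.4 -4.9]
ax ay az [ 0.001  0.003 -0.   ] tx ty tz [-0.0004  0.0001  0.0119]
191 [89, 90, 92] 192 [88, 91, 92] 193 [95, 91, 84] 194 [102, 90, 67] 195 [108, 94, 71] 196 [112, 98, 74] 197 [99, 88, 69] 198 [56, 54, 49] 199 [60, 58, 59] 200 [104, 101, 102] 201 [122, 118, 120] 202 [111, 108, 109] 203 [119, 116, 117] 204 [120, 117, 118] 205 [113, 110, 111] 206 [110, 108, 108] 207 [110, 107, 108] 208 [110, 107, 108] 209 [109, 106, 107] 210 [100, 97, 98] 211 [82, 80, 81] 212 [64, 64, 64] 213 [78, 79, 81]
```

The bracket holds steady, with the collar's dark top edge meeting the tape's lower edge (rows 198/198). Now squeezing in steps, with a small lift to offset the finger swing.

Request:
{"name": "step_arm", "arguments": {"rows": [{"ax": 0, "ay": 0, "az": 0, "tx": 0, "ty": 0, "tz": 0, "jaw": 0.6}, {"ax": 0, "ay": 0, "az": 0, "tx": 0, "ty": 0, "tz": 0, "jaw": 0.6}, {"ax": 0, "ay": 0, "az": 0, "tx": 0, "ty": 0, "tz": -0.001, "jaw": 0.57}, {"ax": 0, "ay": 0, "az": 0, "tx": 0, "ty": 0, "tz": -0.002, "jaw": 0.54}, {"ax": 0, "ay": 0, "az": 0, "tx": 0, "ty": 0, "tz": -0.003, "jaw": 0.51}, {"ax": 0, "ay": 0, "az": 0, "tx": 0, "ty": 0, "tz": -0.0035, "jaw": 0.5}, {"ax": 0, "ay": 0, "az": 0, "tx": 0, "ty": 0, "tz": -0.0035, "jaw": 0.5}]}}

```text
time: 18.32
position: [0.513, -0.0953, 0.1405]
orientation: [-0.26, 3.131, 0.002]
ft_force: [1.2, 0.0, -2.1]
finger_gap: 0.0427
```

```bash
python3 - <<'E'
from h import *
go(.5139,-.0953,.1345,189.5);prof(191,216)
E
```

```text
t 18.325 pos [ 0.513  -0.0953  0.1405] gap 0.0427 F [ 1.2  0.  -2.1]
ax ay az [0.002 0.    0.   ] tx ty tz [-0.0022 -0.0005  0.0149]
191 [88, 90, 92] 192 [89, 90, 92] 193 [95, 91, 84] 194 [103, 90, 68] 195 [107, 94, 70] 196 [113, 99, 74] 197 [98, 87, 68] 198 [56, 53, 49] 199 [58, 57, 57] 200 [102, 100, 101] 201 [124, 120, 122] 202 [109, 105, 107] 203 [116, 112, 114] 204 [120, 117, 119] 205 [110, 106, 108] 206 [109, 106, 107] 207 [108, 105, 106] 208 [107, 104, 105] 209 [107, 104, 106] 210 [101, 98, 99] 211 [81, 80, 80] 212 [63, 64, 64] 213 [79, 80, 82] 214 [78, 79, 80] 215 [79, 80, 81]
```

Request:
{"name": "step_arm", "arguments": {"rows": [{"ax": 0, "ay": 0, "az": 0, "tx": 0, "ty": 0, "tz": -0.001, "jaw": 0.46}, {"ax": 0, "ay": 0, "az": 0, "tx": 0, "ty": 0, "tz": -0.002, "jaw": 0.43}, {"ax": 0, "ay": 0, "az": 0, "tx": 0, "ty": 0, "tz": -0.0025, "jaw": 0.4}, {"ax": 0, "ay": 0, "az": 0, "tx": 0, "ty": 0, "tz": -0.0025, "jaw": 0.4}, {"ax": 0, "ay": 0, "az": 0, "tx": 0, "ty": 0, "tz": -0.0025, "jaw": 0.4}]}}

```text
time: 19.0
position: [0.5126, -0.0953, 0.1413]
orientation: [0.26, -3.13, -0.002]
ft_force: [-4.6, 1.2, -2.7]
finger_gap: 0.0346
```

```bash
python3 - <<'E'
from h import *
go(.5139,-.0953,.1345,189.5);prof(196,214)
E
```

```text
t 19.0 pos [ 0.5126 -0.0953  0.1413] gap 0.0346 F [-4.6  1.2 -2.7]
ax ay az [ 0.002 -0.001 -0.   ] tx ty tz [-0.0032 -0.0006  0.0171]
196 [112, 98, 73] 197 [100, 89, 70] 198 [63, 61, 57] 199 [42, 41, 42] 200 [101, 99, 100] 201 [136, 132, 134] 202 [107, 104, 106] 203 [115, 111, 113] 204 [118, 115, 116] 205 [109, 106, 108] 206 [109, 105, 107] 207 [108, 106, 106] 208 [106, 104, 105] 209 [106, 103, 104] 210 [108, 106, 107] 211 [94, 92, 92] 212 [59, 59, 60] 213 [79, 80, 81]
```

Request:
{"name": "step_arm", "arguments": {"rows": [{"ax": 0, "ay": 0, "az": 0, "tx": 0, "ty": 0, "tz": -0.002, "jaw": 0.4}, {"ax": 0, "ay": 0, "az": 0, "tx": 0, "ty": 0, "tz": -0.0025, "jaw": 0.4}, {"ax": 0, "ay": 0, "az": 0, "tx": 0, "ty": 0, "tz": -0.0025, "jaw": 0.4}]}}

```text
time: 19.42
position: [0.5129, -0.0955, 0.1423]
orientation: [0.26, -3.131, -0.001]
ft_force: [-5.1, 0.2, -4.5]
finger_gap: 0.0344
```

```bash
python3 - <<'E'
from h import *
go(.5139,-.0953,.1345,189.5);prof(196,214)
E
```

```text
t 19.425 pos [ 0.5129 -0.0955  0.1423] gap 0.0344 F [-5.1  0.2 -4.5]
ax ay az [ 0.002 -0.    -0.001] tx ty tz [-0.0026 -0.0001  0.0195]
196 [112, 98, 74] 197 [101, 89, 71] 198 [63, 60, 56] 199 [41, 40, 40] 200 [100, 97, 99] 201 [136, 132, 135] 202 [108, 105, 106] 203 [114, 111, 112] 204 [120, 116, 118] 205 [108, 106, 107] 206 [108, 105, 106] 207 [108, 105, 106] 208 [106, 103, 105] 209 [106, 103, 104] 210 [109, 106, 107] 211 [94, 92, 92] 212 [58, 59, 58] 213 [78, 80, 82]
```

Request:
{"name": "step_arm", "arguments": {"rows": [{"ax": 0, "ay": 0, "az": 0, "tx": 0, "ty": 0, "tz": -0.003, "jaw": 0.41}, {"ax": 0, "ay": 0, "az": 0, "tx": 0, "ty": 0, "tz": -0.004, "jaw": 0.41}, {"ax": 0, "ay": 0, "az": 0, "tx": 0, "ty": 0, "tz": -0.004, "jaw": 0.41}]}}

```text
time: 19.85
position: [0.5152, -0.0958, 0.1454]
orientation: [-0.26, 3.126, -0.001]
ft_force: [0.1, -0.1, -0.3]
finger_gap: 0.0352
```

```bash
python3 - <<'E'
from h import *
go(.5139,-.0953,.1345,189.5);prof(196,214)
E
```

```text
t 19.85 pos [ 0.5152 -0.0958  0.1454] gap 0.0352 F [ 0.1 -0.1 -0.3]
ax ay az [-0.001  0.009 -0.   ] tx ty tz [0.0031 0.0019 0.0273]
196 [111, 96, 72] 197 [105, 95, 77] 198 [88, 86, 84] 199 [79, 81, 84] 200 [86, 88, 90] 201 [87, 89, 91] 202 [88, 91, 92] 203 [89, 90, 93] 204 [88, 90, 93] 205 [89, 91, 92] 206 [89, 91, 92] 207 [89, 92, 94] 208 [90, 92, 94] 209 [88, 90, 92] 210 [90, 92, 94] 211 [89, 90, 93] 212 [89, 91, 93] 213 [90, 92, 94]
```

Opening the jaw by even 1% freed the grip and the bracket slid back down, with the lever now near 0.1 rad. I'll back off, look, and recover.

Request:
{"name": "step_arm", "arguments": {"rows": [{"ax": 0, "ay": 0.009, "az": 0, "tx": 0.06, "ty": 0, "tz": 0, "jaw": 0.6}, {"ax": 0, "ay": 0.009, "az": 0, "tx": 0.1, "ty": 0, "tz": 0, "jaw": 0.6}, {"ax": 0, "ay": 0.009, "az": 0, "tx": 0.1, "ty": 0, "tz": 0, "jaw": 0.6}, {"ax": 0, "ay": 0.009, "az": 0, "tx": 0.1, "ty": 0, "tz": 0, "jaw": 0.6}]}}

```text
time: 20.4
position: [0.4751, -0.1022, 0.1446]
orientation: [0.26, -3.129, -0.0]
ft_force: [-0.2, 0.8, -0.3]
finger_gap: 0.0511
```

```bash
cat >>h.py <<'E'
def wz(c,s,u,v,z):
    K=c['K'];x=np.array([(u-K[0,2])/K[0,0],(v-K[1,2])/K[1,1]]);t=np.hypot(*x);d=np.array([*(x/t*np.sin(t)),np.cos(t)]);d=d*[1,-1,-1]
    M=c['T_tool_cam'];Rw=R.from_rotvec(s['orientation']);o=s['position']+Rw.apply(M[:3,3]);w=Rw.apply(M[:3,:3]@d);return o+w*(z-o[2])/w[2]
E
python3 - <<'E'
from h import *
go(.5139,-.0953,.1345,189.5)
c=manip.camera('wrist');cv2.imwrite('pics/w3.png',c['img'][...,::-1])
a=c['img'][150:440,150:480,::-1];a=cv2.resize(a,None,fx=1.8,fy=1.8,interpolation=cv2.INTER_CUBIC)
b=manip.camera('side')['img'][180:290,270:370,::-1];b=cv2.resize(b,None,fx=2,fy=2)
o=np.zeros((522,594+200,3),np.uint8);o[:,:594]=a;o[:220,594:]=b
cv2.imwrite('pics/n.png',o);prof(226,240)
E
```

```text
t 20.4 pos [ 0.4751 -0.1022  0.1446] gap 0.0511 F [-0.2  0.8 -0.3]
ax ay az [ 0.    -0.004 -0.   ] tx ty tz [-0.0984  0.0009  0.025 ]
226 [89, 90, 92] 227 [88, 90, 92] 228 [90, 92, 94] 229 [92, 94, 95] 230 [90, 90, 92] 231 [72, 72, 74] 232 [42, 40, 39] 233 [111, 108, 110] 234 [150, 145, 148] 235 [108, 104, 105] 236 [115, 112, 114] 237 [124, 120, 123] 238 [111, 108, 110] 239 [110, 106, 108]
```

View pics/n.png

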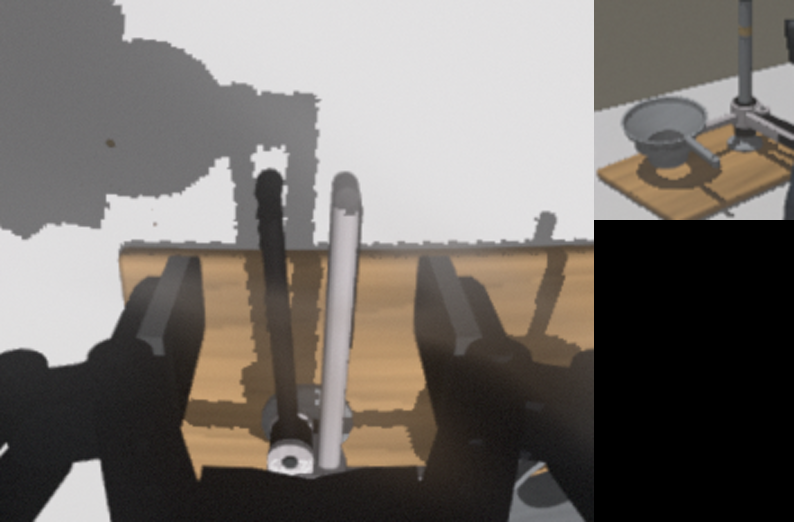

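```bash
python3 - <<'E'
from h import *
s=manip.observe();c=manip.camera('wrist')
f=lambda x,y,z:wz(c,s,150+(x-.4)/1.8,150+(y-.4)/1.8,z)
Rw=R.from_rotvec(s['orientation'])
L=dict(lt=(269,174,.071),l2=(277,270,.071),ht=(345,174,.072),h2=(341,270,.072),ht_in=(333,215,.072),lt_in=(285,215,.071),ht_out=(359,215,.072))
W={k:f(*v) for k,v in L.items()}
for k in W:print(k,W[k].round(4),'tool',Rw.inv().apply(W[k]-s['position']).round(4))
for k,(x,y) in dict(a=(165,258),b=(200,258),c=(137,340),d=(163,352),e=(420,258),g=(450,258)).items():print(k,(Rw.inv().apply(f(x,y,s['position'][2]+.004)-s['position'])*1000).round(1))
print('slot',np.linalg.norm((W['ht_in']-W['lt_in'])[:2]))
h=W['ht']-W['h2'];l=W['lt']-W['l2'];print('dirs',np.degrees(np.arctan2(-h[1],-h[0])),np.degrees(np.arctan2(-l[1],-l[0])))
E
```

```text
lt [ 0.4768 -0.1165  0.071 ] tool [ 0.0004 -0.0146  0.0734]
l2 [ 0.5132 -0.1083  0.071 ] tool [-0.0368 -0.0125  0.0733]
ht [ 0.4722 -0.0909  0.072 ] tool [0.0008 0.0114 0.0724]
h2 [ 0.5088 -0.0855  0.072 ] tool [-0.0362  0.0107  0.0723]
ht_in [ 0.4878 -0.0923  0.072 ] tool [-0.0144  0.0075  0.0723]
lt_in [ 0.491  -0.1088  0.071 ] tool [-0.0149 -0.0093  0.0733]
ht_out [ 0.4863 -0.0833  0.072 ] tool [-0.0145  0.0166  0.0723]
a [  7.6 -34.7  -4. ]
b [  7.8 -26.3  -4. ]
c [-16.2 -44.3  -4.1]
d [-19.5 -37.9  -4.1]
e [ 7.8 25.  -4. ]
g [ 7.6 32.2 -4. ]
slot 0.0167940222527953
dirs 8.462847052945378 12.745035611459755
```

Fingertips are only about 8 mm thick, so shut they are about 16 mm, while the slot at the bars' rounded ends is about 17 mm. Funnel is still seated. Plan: enter the shut fingers from beyond the tips, then open the jaws to push the lever open again.

Request:
{"name": "step_arm", "arguments": {"rows": [{"ax": 0, "ay": -0.004, "az": 0, "tx": 0.07, "ty": -0.004, "tz": 0, "jaw": 0}, {"ax": 0, "ay": -0.004, "az": 0, "tx": 0.07, "ty": -0.004, "tz": 0, "jaw": 0}, {"ax": 0, "ay": -0.004, "az": 0, "tx": 0.07, "ty": -0.004, "tz": 0, "jaw": 0}, {"ax": 0, "ay": -0.004, "az": 0, "tx": 0.07, "ty": -0.004, "tz": 0.08, "jaw": 0}, {"ax": 0, "ay": -0.004, "az": 0, "tx": 0.07, "ty": -0.004, "tz": 0.16, "jaw": 0}, {"ax": 0, "ay": -0.004, "az": 0, "tx": 0.07, "ty": -0.004, "tz": 0.22, "jaw": 0}, {"ax": 0, "ay": -0.004, "az": 0, "tx": 0.07, "ty": -0.004, "tz": 0.232, "jaw": 0}, {"ax": 0, "ay": -0.004, "az": 0, "tx": 0.07, "ty": -0.004, "tz": 0.232, "jaw": 0}]}}

```text
time: 21.6
position: [0.4473, -0.1083, 0.0519]
orientation: [0.26, -3.13, -0.001]
ft_force: [0.3, -0.4, 0.2]
finger_gap: -0.0003
```

```bash
python3 - <<'E'
from h import *
s0=np.array([.4751,-.1022,.1446]);s=manip.observe();Rw=R.from_rotvec(s['orientation'])
print(Rw.inv().apply(s['position']-s0).round(4));go(.4751,-.1022,.052,189.5)
E
```

```text
[ 0.0284 -0.0014  0.0928]
t 21.6 pos [ 0.4473 -0.1083  0.0519] gap -0.0003 F [ 0.3 -0.4  0.2]
ax ay az [ 0.001 -0.002  0.   ] tx ty tz [-0.0711  0.0034 -0.0004]
```

Now entering slowly along −x of the tool, watching the force.

Request:
{"name": "step_arm", "arguments": {"rows": [{"ax": 0, "ay": 0, "az": 0, "tx": -0.015, "ty": 0, "tz": 0, "jaw": 0}, {"ax": 0, "ay": 0, "az": 0, "tx": -0.03, "ty": 0, "tz": 0, "jaw": 0}, {"ax": 0, "ay": 0, "az": 0, "tx": -0.04, "ty": 0, "tz": 0, "jaw": 0}, {"ax": 0, "ay": 0, "az": 0, "tx": -0.045, "ty": 0, "tz": 0, "jaw": 0}, {"ax": 0, "ay": 0, "az": 0, "tx": -0.045, "ty": 0, "tz": 0, "jaw": 0}]}}

```text
time: 22.22
position: [0.4644, -0.1052, 0.0515]
orientation: [0.26, -3.13, -0.001]
ft_force: [-0.3, 0.5, 1.4]
finger_gap: 0.0005
```

Request:
{"name": "step_arm", "arguments": {"rows": [{"ax": 0, "ay": 0, "az": 0, "tx": -0.005, "ty": 0, "tz": 0, "jaw": 0}, {"ax": 0, "ay": 0, "az": 0, "tx": -0.01, "ty": 0, "tz": 0, "jaw": 0}, {"ax": 0, "ay": 0, "az": 0, "tx": -0.015, "ty": 0, "tz": 0, "jaw": 0}, {"ax": 0, "ay": 0, "az": 0, "tx": -0.02, "ty": 0, "tz": 0, "jaw": 0}]}}

```text
time: 22.72
position: [0.4698, -0.1039, 0.0508]
orientation: [0.259, -3.125, -0.0]
ft_force: [-6.9, -0.9, 1.4]
finger_gap: -0.0002
```

Request:
{"name": "step_arm", "arguments": {"rows": [{"ax": 0, "ay": 0, "az": 0, "tx": -0.005, "ty": 0, "tz": 0, "jaw": 0}, {"ax": 0, "ay": 0, "az": 0, "tx": -0.01, "ty": 0, "tz": 0, "jaw": 0}, {"ax": 0, "ay": 0, "az": 0, "tx": -0.01, "ty": 0, "tz": 0, "jaw": 0}]}}

```text
time: 23.1
position: [0.4695, -0.103, 0.0496]
orientation: [0.257, -3.117, -0.001]
ft_force: [-11.6, -2.5, 3.9]
finger_gap: -0.0004
```

```bash
python3 - <<'E'
from h import *
go(.4751,-.1022,.052,189.5)
s=manip.observe();c=manip.camera('wrist');cv2.imwrite('pics/w4.png',c['img'][...,::-1])
im=c['img'].astype(int).mean(2)
for v in(205,215,225,235,245,255,265,275):print(v,im[v,255:385:3].round(0).astype(int).tolist())
E
```

```text
t 23.1 pos [ 0.4695 -0.103   0.0496] gap -0.0004 F [-11.6  -2.5   3.9]
ax ay az [ 0.004 -0.026 -0.003] tx ty tz [-0.014  -0.0002 -0.0063]
205 [214, 213, 214, 215, 216, 213, 214, 215, 214, 214, 213, 214, 215, 215, 213, 215, 216, 215, 216, 216, 217, 215, 216, 216, 215, 217, 217, 217, 216, 215, 216, 217, 217, 216, 216, 218, 217, 217, 217, 217, 218, 217, 217, 217]
215 [111, 111, 111, 112, 111, 113, 142, 213, 213, 215, 216, 214, 214, 214, 213, 212, 215, 214, 214, 215, 214, 215, 214, 214, 216, 214, 215, 217, 216, 216, 214, 216, 216, 216, 217, 216, 215, 217, 217, 218, 217, 217, 217, 217]
225 [110, 110, 111, 111, 109, 109, 112, 112, 115, 118, 209, 213, 213, 214, 213, 213, 214, 213, 212, 212, 212, 212, 214, 213, 213, 213, 215, 214, 215, 216, 214, 215, 215, 216, 216, 215, 217, 217, 216, 216, 217, 218, 217, 216]
235 [109, 110, 107, 107, 110, 109, 109, 111, 110, 112, 114, 113, 117, 213, 212, 213, 213, 212, 213, 210, 212, 212, 212, 212, 213, 212, 213, 214, 213, 214, 213, 214, 214, 215, 216, 215, 216, 217, 215, 215, 217, 216, 217, 215]
245 [109, 107, 108, 107, 108, 108, 108, 108, 109, 108, 108, 109, 109, 111, 144, 155, 166, 207, 204, 119, 120, 121, 122, 123, 185, 207, 206, 175, 129, 134, 162, 162, 136, 130, 129, 130, 128, 211, 214, 215, 217, 214, 215, 215]
255 [106, 105, 106, 108, 107, 107, 107, 108, 108, 108, 109, 108, 109, 108, 110, 110, 110, 112, 111, 111, 113, 115, 116, 117, 119, 120, 120, 121, 126, 127, 127, 128, 127, 132, 132, 132, 132, 165, 212, 214, 214, 213, 214, 215]
265 [107, 105, 105, 108, 109, 106, 106, 105, 108, 106, 108, 105, 107, 109, 108, 109, 109, 109, 109, 110, 109, 110, 111, 111, 113, 115, 115, 118, 121, 123, 122, 125, 128, 129, 130, 132, 132, 207, 212, 210, 212, 212, 214, 214]
275 [107, 107, 106, 106, 105, 106, 106, 106, 106, 106, 107, 106, 106, 108, 107, 107, 106, 107, 107, 107, 110, 110, 108, 110, 108, 111, 112, 114, 114, 116, 119, 121, 122, 124, 125, 129, 132, 183, 209, 211, 210, 210, 210, 210]
```

Request:
{"name": "step_arm", "arguments": {"rows": [{"ax": 0, "ay": -0.02, "az": 0, "tx": 0, "ty": 0, "tz": -0.004, "jaw": 0.03}, {"ax": 0, "ay": -0.02, "az": 0, "tx": 0, "ty": 0, "tz": -0.004, "jaw": 0.06}, {"ax": 0, "ay": -0.02, "az": 0, "tx": 0, "ty": 0, "tz": -0.004, "jaw": 0.1}, {"ax": 0, "ay": -0.02, "az": 0, "tx": 0, "ty": 0, "tz": -0.004, "jaw": 0.1}, {"ax": 0, "ay": -0.02, "az": 0, "tx": 0, "ty": 0, "tz": -0.004, "jaw": 0.1}]}}

```text
time: 23.78
position: [0.4701, -0.1032, 0.0513]
orientation: [0.257, -3.129, -0.002]
ft_force: [-10.5, -3.5, 1.5]
finger_gap: 0.0085
```

```bash
python3 - <<'E'
from h import *
go(.4751,-.1022,.052,189.5)
# dark lever detection in top image? print rows around handle/lever
im=manip.camera('top')['img'].astype(int).mean(2)
for v in(244,252,260,266,270,273):print(v,im[v,345:395].round(0).astype(int).tolist())
E
```

```text
t 23.775 pos [ 0.4701 -0.1032  0.0513] gap 0.0085 F [-10.5  -3.5   1.5]
ax ay az [ 0.003 -0.004 -0.003] tx ty tz [-0.0128  0.0005 -0.0019]
244 [95, 95, 98, 96, 96, 94, 97, 98, 97, 97, 95, 92, 89, 64, 33, 36, 37, 38, 51, 53, 44, 58, 62, 66, 65, 64, 63, 61, 63, 65, 65, 63, 44, 26, 66, 80, 80, 80, 75, 74, 78, 75, 72, 74, 75, 74, 71, 72, 73, 73]
252 [89, 92, 95, 94, 94, 96, 99, 100, 99, 102, 80, 43, 27, 34, 38, 43, 42, 40, 62, 70, 72, 71, 69, 70, 68, 65, 68, 68, 68, 52, 35, 58, 73, 71, 72, 68, 66, 64, 58, 59, 62, 70, 67, 69, 65, 63, 65, 67, 68, 65]
260 [167, 167, 167, 167, 166, 169, 167, 168, 167, 166, 145, 86, 31, 36, 38, 70, 82, 83, 79, 79, 79, 80, 79, 79, 78, 77, 60, 37, 46, 55, 54, 54, 58, 55, 56, 54, 55, 58, 57, 58, 55, 55, 56, 60, 59, 61, 64, 64, 67, 68]
266 [166, 166, 167, 167, 167, 166, 166, 166, 167, 167, 167, 115, 58, 73, 80, 80, 78, 82, 82, 81, 79, 82, 82, 73, 54, 50, 53, 55, 53, 55, 57, 54, 57, 56, 56, 56, 53, 56, 57, 57, 54, 58, 56, 56, 56, 56, 54, 54, 55, 53]
270 [166, 167, 166, 168, 168, 167, 167, 166, 166, 166, 114, 72, 69, 71, 69, 70, 74, 62, 53, 46, 49, 51, 49, 54, 54, 54, 53, 53, 56, 52, 55, 55, 55, 59, 56, 58, 55, 58, 55, 56, 58, 57, 57, 54, 55, 53, 57, 51, 53, 56]
273 [168, 162, 159, 158, 159, 159, 161, 160, 160, 112, 69, 68, 73, 68, 56, 41, 48, 45, 46, 54, 49, 52, 52, 51, 54, 55, 56, 56, 58, 50, 56, 54, 58, 55, 55, 55, 53, 58, 60, 57, 53, 56, 54, 55, 56, 54, 54, 55, 53, 48]
```

Request:
{"name": "step_arm", "arguments": {"rows": [{"ax": 0, "ay": 0, "az": 0, "tx": 0, "ty": 0, "tz": 0, "jaw": 0.15}, {"ax": 0, "ay": 0, "az": 0, "tx": 0, "ty": 0, "tz": 0, "jaw": 0.2}, {"ax": 0, "ay": 0, "az": 0, "tx": 0, "ty": 0, "tz": 0, "jaw": 0.25}, {"ax": 0, "ay": 0, "az": 0, "tx": 0, "ty": 0, "tz": 0, "jaw": 0.3}, {"ax": 0, "ay": 0, "az": 0, "tx": 0, "ty": 0, "tz": 0, "jaw": 0.3}, {"ax": 0, "ay": 0, "az": 0, "tx": 0, "ty": 0, "tz": 0, "jaw": 0.3}]}}

```text
time: 24.58
position: [0.471, -0.1036, 0.0515]
orientation: [0.257, -3.13, -0.001]
ft_force: [-9.7, -3.1, 0.3]
finger_gap: 0.0254
```

Request:
{"name": "step_arm", "arguments": {"rows": [{"ax": 0, "ay": 0, "az": 0, "tx": 0.03, "ty": 0, "tz": 0, "jaw": 0.28}, {"ax": 0, "ay": 0, "az": 0, "tx": 0.06, "ty": 0, "tz": 0, "jaw": 0.28}, {"ax": 0, "ay": 0, "az": 0, "tx": 0.07, "ty": 0, "tz": -0.1, "jaw": 0.28}, {"ax": 0, "ay": 0, "az": 0, "tx": 0, "ty": 0, "tz": -0.235, "jaw": 0.6}, {"ax": 0, "ay": 0, "az": 0, "tx": 0, "ty": 0, "tz": -0.235, "jaw": 0.6}, {"ax": 0, "ay": 0, "az": 0, "tx": 0, "ty": 0, "tz": -0.235, "jaw": 0.6}]}}

```text
time: 25.32
position: [0.4752, -0.1035, 0.1471]
orientation: [-0.259, 3.121, 0.002]
ft_force: [-0.9, 0.3, -0.5]
finger_gap: 0.051
```

```bash
cat >>h.py <<'E'
def bars(z=.0715):
    s=manip.observe();c=manip.camera('wrist');im=c['img'].astype(int).mean(2);Rw=R.from_rotvec(s['orientation'])
    for v in(235,242,250,258,265,275,285,300,315):
        print(v,round(Rw.inv().apply(wz(c,s,320,v,z)-s['position'])[0],4),' '.join(str(int(x)) for x in im[v,268:392:2]))
    return s,c
E
python3 - <<'E'
from h import *
go(.4751,-.1022,.1446,189.5);bars()
E
```

```text
t 25.325 pos [ 0.4752 -0.1035  0.1471] gap 0.051 F [-0.9  0.3 -0.5]
ax ay az [0.001 0.019 0.   ] tx ty tz [-0.0002  0.0031  0.0063]
235 0.0071 112 115 113 115 114 119 158 219 222 222 220 221 222 220 221 221 220 220 220 221 219 219 219 220 220 219 206 132 129 128 130 130 133 133 132 170 220 221 221 221 221 221 221 222 222 221 222 222 222 223 223 223 222 222 222 223 222 223 224 223 223 224
242 0.0026 173 114 112 115 117 115 166 192 131 160 198 222 221 221 221 220 221 220 220 220 220 220 220 220 221 218 141 127 125 128 129 129 131 132 135 217 219 220 220 220 220 221 221 221 221 221 222 222 222 222 223 222 222 223 223 222 223 222 223 224 223 223
250 -0.0028 220 162 117 116 107 50 45 47 47 47 46 52 156 221 222 222 221 221 221 221 221 221 221 221 220 185 123 123 124 125 127 128 128 136 214 219 219 220 219 219 211 123 115 118 117 119 122 124 191 221 221 221 221 221 222 223 222 223 223 222 222 222
258 -0.0082 221 222 212 124 80 43 45 45 47 46 45 48 126 221 221 221 221 221 222 222 221 222 220 221 218 169 124 121 121 122 124 123 125 197 219 218 218 218 219 219 184 113 125 127 132 200 210 210 2
[... 547 characters left out ...]
8 218 218
285 -0.0272 82 82 84 82 83 86 84 61 46 47 51 49 50 46 43 69 88 88 89 91 91 90 93 90 92 88 91 89 92 94 90 92 91 93 93 96 95 96 95 90 130 161 182 189 193 189 176 100 108 112 113 115 116 114 115 116 113 112 115 115 115 114
300 -0.0384 143 142 141 141 141 140 139 122 83 75 53 51 53 52 49 47 55 137 142 145 148 148 147 148 150 147 133 79 79 81 79 80 81 80 110 139 145 132 81 130 161 183 189 193 189 168 97 143 146 146 145 144 145 144 147 145 141 96 89 87 86 92
315 -0.05 140 140 139 138 139 137 138 136 135 122 87 75 72 74 77 75 76 70 88 132 132 133 133 134 132 107 84 85 83 83 83 81 82 91 129 128 116 91 134 162 180 185 189 183 156 100 126 124 128 127 126 126 126 126 130 132 96 65 67 70 73 75
```

The lever did open: bar separation at the tips went from 42 to 71 px, so it's about 0.21 rad. One more pass, deeper and wider, brings it near its original opening.

Request:
{"name": "step_arm", "arguments": {"rows": [{"ax": 0, "ay": 0.019, "az": 0, "tx": 0.07, "ty": 0.001, "tz": 0.05, "jaw": 0.1}, {"ax": 0, "ay": 0.019, "az": 0, "tx": 0.07, "ty": 0.001, "tz": 0.1, "jaw": 0.1}, {"ax": 0, "ay": 0.019, "az": 0, "tx": 0.07, "ty": 0.001, "tz": 0.18, "jaw": 0.1}, {"ax": 0, "ay": 0.019, "az": 0, "tx": 0.07, "ty": 0.001, "tz": 0.237, "jaw": 0.1}, {"ax": 0, "ay": 0.019, "az": 0, "tx": 0.07, "ty": 0.001, "tz": 0.237, "jaw": 0.1}, {"ax": 0, "ay": 0.019, "az": 0, "tx": 0.04, "ty": 0.001, "tz": 0.237, "jaw": 0.1}, {"ax": 0, "ay": 0.019, "az": 0, "tx": 0.01, "ty": 0.001, "tz": 0.237, "jaw": 0.1}, {"ax": 0, "ay": 0.019, "az": 0, "tx": -0.015, "ty": 0.001, "tz": 0.237, "jaw": 0.1}, {"ax": 0, "ay": 0.019, "az": 0, "tx": -0.015, "ty": 0.001, "tz": 0.237, "jaw": 0.1}]}}

```text
time: 26.5
position: [0.4837, -0.102, 0.0529]
orientation: [-0.261, 3.13, -0.0]
ft_force: [0.3, -0.2, -0.0]
finger_gap: 0.0086
```

Request:
{"name": "step_arm", "arguments": {"rows": [{"ax": 0, "ay": 0, "az": 0, "tx": 0, "ty": 0, "tz": 0, "jaw": 0.2}, {"ax": 0, "ay": 0, "az": 0, "tx": 0, "ty": 0, "tz": 0, "jaw": 0.3}, {"ax": 0, "ay": 0, "az": 0, "tx": 0, "ty": 0, "tz": 0, "jaw": 0.35}, {"ax": 0, "ay": 0, "az": 0, "tx": 0, "ty": 0, "tz": 0, "jaw": 0.35}, {"ax": 0, "ay": 0, "az": 0, "tx": 0, "ty": 0, "tz": 0, "jaw": 0.35}]}}

```text
time: 27.12
position: [0.4847, -0.102, 0.0532]
orientation: [-0.26, 3.126, 0.001]
ft_force: [6.5, 1.5, -1.6]
finger_gap: 0.0288
```

Request:
{"name": "step_arm", "arguments": {"rows": [{"ax": 0, "ay": 0, "az": 0, "tx": 0, "ty": 0, "tz": 0, "jaw": 0.2}, {"ax": 0, "ay": 0, "az": 0, "tx": 0, "ty": 0, "tz": 0, "jaw": 0.15}, {"ax": 0, "ay": 0, "az": 0, "tx": 0.04, "ty": 0, "tz": 0, "jaw": 0.15}, {"ax": 0, "ay": 0, "az": 0, "tx": 0.08, "ty": 0, "tz": 0, "jaw": 0.15}, {"ax": 0, "ay": 0, "az": 0, "tx": 0.08, "ty": 0, "tz": -0.1, "jaw": 0.28}, {"ax": 0, "ay": 0, "az": 0, "tx": 0.015, "ty": 0, "tz": -0.235, "jaw": 0.6}, {"ax": 0, "ay": 0, "az": 0, "tx": 0.015, "ty": 0, "tz": -0.235, "jaw": 1}, {"ax": 0, "ay": 0, "az": 0, "tx": 0.015, "ty": 0, "tz": -0.235, "jaw": 1}]}}

```text
time: 28.12
position: [0.4752, -0.1027, 0.1458]
orientation: [0.26, -3.129, -0.001]
ft_force: [-0.1, -0.4, -0.9]
finger_gap: 0.0767
```

```bash
python3 - <<'E'
from h import *
go(.4751,-.1022,.1446,189.5);bars()
E
```

```text
t 28.125 pos [ 0.4752 -0.1027  0.1458] gap 0.0767 F [-0.1 -0.4 -0.9]
ax ay az [ 0.002 -0.004 -0.   ] tx ty tz [0.0001 0.0014 0.003 ]
235 0.0075 112 113 115 126 114 113 112 142 135 124 124 121 115 117 183 213 218 217 217 217 217 217 217 216 216 217 217 217 218 216 184 128 129 128 130 130 129 134 164 216 218 218 219 219 219 219 219 219 219 219 220 220 220 220 220 220 220 220 220 220 221 220
242 0.003 110 112 112 128 219 219 218 219 219 218 219 219 219 219 219 218 218 219 218 218 217 218 218 216 217 216 217 214 216 209 133 128 129 129 130 130 131 132 192 217 218 217 218 218 218 217 218 219 219 218 220 219 220 220 220 219 221 220 219 220 220 221
250 -0.0023 105 56 42 44 42 42 43 82 213 219 219 218 219 218 218 218 219 219 219 217 218 218 218 218 218 218 218 217 212 128 123 125 127 130 130 129 129 140 214 215 217 215 217 218 216 194 120 113 111 111 118 181 218 218 220 219 219 220 219 220 220 221
258 -0.0076 47 45 41 45 42 43 40 53 208 218 219 220 219 218 219 219 220 218 219 219 220 218 219 219 218 216 218 217 152 120 122 123 124 126 127 126 148 215 214 215 215 214 215 215 185 115 115 119 1
[... 593 characters left out ...]
 47 54 48 46 43 65 153 158 156 117 117 115 116 147 163 164 120 115 117 115 111 112 113 112 112 114 113 113 144 163 153 115 120 120 120 126 97 98 138 163 180 183 188 185 167 112 131 129 129 131 140 140 139 131 131 131
300 -0.0374 143 142 143 144 141 128 62 57 55 55 55 49 45 60 136 138 138 138 138 143 140 141 142 146 150 149 149 142 82 80 79 81 79 80 80 79 110 148 148 146 124 81 110 147 173 182 187 188 177 111 134 146 149 147 146 148 148 148 149 146 147 147
315 -0.0489 138 136 137 138 138 137 135 134 100 76 78 78 77 76 74 78 131 132 135 132 133 133 132 133 132 131 92 84 84 83 83 82 84 81 87 126 130 129 128 92 89 132 159 177 183 185 180 144 95 123 125 125 125 126 124 123 125 124 126 124 127 129
```

Lever is back to about 0.3 rad (87 px separation), and symmetric about the jaw axis. Regrasping.

```bash
python3 -c "
from h import *
go(.5137,-.0955,.0415,189.5)"
```

```text
t 28.175 pos [ 0.4744 -0.1025  0.1451] gap 0.0832 F [-0.1 -0.1 -0.7]
ax ay az [ 0.004 -0.007 -0.   ] tx ty tz [-0.1006  0.0005  0.2586]
```

Request:
{"name": "step_arm", "arguments": {"rows": [{"ax": 0, "ay": 0, "az": 0, "tx": -0.06, "ty": 0, "tz": 0, "jaw": 1}, {"ax": 0, "ay": 0, "az": 0, "tx": -0.1, "ty": 0, "tz": 0, "jaw": 1}, {"ax": 0, "ay": 0, "az": 0, "tx": -0.1, "ty": 0, "tz": 0.08, "jaw": 1}, {"ax": 0, "ay": 0, "az": 0, "tx": -0.1, "ty": 0, "tz": 0.17, "jaw": 1}, {"ax": 0, "ay": 0, "az": 0, "tx": -0.1, "ty": 0, "tz": 0.24, "jaw": 1}, {"ax": 0, "ay": 0, "az": 0, "tx": -0.1, "ty": 0, "tz": 0.258, "jaw": 0.8}, {"ax": 0, "ay": 0, "az": 0, "tx": -0.1, "ty": 0, "tz": 0.258, "jaw": 0.7}, {"ax": 0, "ay": 0, "az": 0, "tx": -0.1, "ty": 0, "tz": 0.258, "jaw": 0.66}, {"ax": 0, "ay": 0, "az": 0, "tx": -0.1, "ty": 0, "tz": 0.258, "jaw": 0.64}, {"ax": 0, "ay": 0, "az": 0, "tx": -0.1, "ty": 0, "tz": 0.258, "jaw": 0.62}, {"ax": 0, "ay": 0, "az": 0, "tx": -0.1, "ty": 0, "tz": 0.258, "jaw": 0.61}, {"ax": 0, "ay": 0, "az": 0, "tx": -0.1, "ty": 0, "tz": 0.258, "jaw": 0.6}, {"ax": 0, "ay": 0, "az": 0, "tx": -0.1, "ty": 0, "tz": 0.258, "jaw": 0.6}]}}

```text
time: 29.8
position: [0.5116, -0.0959, 0.043]
orientation: [0.259, -3.123, -0.002]
ft_force: [-8.7, -0.8, 1.3]
finger_gap: 0.0516
```

Request:
{"name": "step_arm", "arguments": {"rows": [{"ax": 0, "ay": 0, "az": 0, "tx": 0, "ty": 0, "tz": -0.01, "jaw": 0.595}, {"ax": 0, "ay": 0, "az": 0, "tx": 0, "ty": 0, "tz": -0.02, "jaw": 0.595}, {"ax": 0, "ay": 0, "az": 0, "tx": 0, "ty": 0, "tz": -0.04, "jaw": 0.595}, {"ax": 0, "ay": 0, "az": 0, "tx": 0, "ty": 0, "tz": -0.06, "jaw": 0.595}, {"ax": 0, "ay": 0, "az": 0, "tx": 0, "ty": 0, "tz": -0.085, "jaw": 0.595}, {"ax": 0, "ay": 0, "az": 0, "tx": 0, "ty": 0, "tz": -0.11, "jaw": 0.595}, {"ax": 0, "ay": 0, "az": 0, "tx": 0, "ty": 0, "tz": -0.135, "jaw": 0.595}, {"ax": 0, "ay": 0, "az": 0, "tx": 0, "ty": 0, "tz": -0.16, "jaw": 0.595}, {"ax": 0, "ay": 0, "az": 0, "tx": 0, "ty": 0, "tz": -0.185, "jaw": 0.595}, {"ax": 0, "ay": 0, "az": 0, "tx": 0, "ty": 0, "tz": -0.205, "jaw": 0.595}, {"ax": 0, "ay": 0, "az": 0, "tx": 0, "ty": 0, "tz": -0.22, "jaw": 0.595}, {"ax": 0, "ay": 0, "az": 0, "tx": 0, "ty": 0, "tz": -0.225, "jaw": 0.595}, {"ax": 0, "ay": 0, "az": 0, "tx": 0, "ty": 0, "tz": -0.225, "jaw": 0.595}]}}

```text
time: 31.42
position: [0.5122, -0.0961, 0.1328]
orientation: [0.259, -3.124, -0.002]
ft_force: [-7.6, -0.9, -4.4]
finger_gap: 0.0508
```

```bash
python3 - <<'E'
from h import *
go(.5137,-.0955,.1345,189.5);prof(192,220)
E
```

```text
t 31.425 pos [ 0.5122 -0.0961  0.1328] gap 0.0508 F [-7.6 -0.9 -4.4]
ax ay az [ 0.003 -0.013 -0.001] tx ty tz [-0.0038  0.0009 -0.0043]
192 [89, 91, 92] 193 [95, 90, 83] 194 [102, 90, 68] 195 [108, 95, 72] 196 [110, 96, 72] 197 [106, 94, 78] 198 [89, 88, 85] 199 [79, 80, 83] 200 [71, 72, 74] 201 [38, 37, 36] 202 [110, 106, 109] 203 [150, 145, 148] 204 [105, 102, 104] 205 [118, 114, 116] 206 [126, 123, 124] 207 [116, 113, 114] 208 [108, 105, 106] 209 [110, 106, 107] 210 [108, 105, 106] 211 [106, 103, 105] 212 [107, 104, 105] 213 [94, 92, 94] 214 [61, 60, 60] 215 [79, 80, 82] 216 [79, 80, 81] 217 [78, 78, 80] 218 [78, 79, 80] 219 [78, 78, 80]
```

Request:
{"name": "step_arm", "arguments": {"rows": [{"ax": 0, "ay": 0, "az": 0, "tx": 0, "ty": 0, "tz": -0.007, "jaw": 0.595}, {"ax": 0, "ay": 0, "az": 0, "tx": 0, "ty": 0, "tz": -0.014, "jaw": 0.595}, {"ax": 0, "ay": 0, "az": 0, "tx": 0, "ty": 0, "tz": -0.0185, "jaw": 0.595}, {"ax": 0, "ay": 0, "az": 0, "tx": 0, "ty": 0, "tz": -0.0185, "jaw": 0.595}, {"ax": 0, "ay": 0, "az": 0, "tx": 0, "ty": 0, "tz": -0.0185, "jaw": 0.595}, {"ax": 0, "ay": 0, "az": 0, "tx": 0, "ty": 0, "tz": -0.0185, "jaw": 0.595}]}}

```text
time: 32.22
position: [0.5122, -0.0961, 0.1401]
orientation: [0.259, -3.124, -0.002]
ft_force: [-7.1, -1.2, -4.1]
finger_gap: 0.0511
```

```bash
python3 - <<'E'
from h import *
go(.5137,-.0955,.1345,189.5);prof(192,215)
E
```

```text
t 32.225 pos [ 0.5122 -0.0961  0.1401] gap 0.0511 F [-7.1 -1.2 -4.1]
ax ay az [ 0.003 -0.013 -0.001] tx ty tz [-0.0039  0.0009  0.0139]
192 [89, 91, 93] 193 [96, 90, 84] 194 [102, 90, 67] 195 [108, 95, 72] 196 [111, 98, 74] 197 [97, 85, 66] 198 [50, 48, 43] 199 [91, 88, 91] 200 [128, 124, 126] 201 [104, 102, 104] 202 [110, 107, 108] 203 [114, 110, 112] 204 [116, 113, 115] 205 [110, 108, 110] 206 [109, 106, 107] 207 [108, 104, 106] 208 [108, 105, 106] 209 [106, 103, 104] 210 [96, 94, 94] 211 [70, 68, 69] 212 [70, 71, 72] 213 [79, 80, 81] 214 [78, 79, 80]
```

Level again within a fraction of a mm (collar edge at row ≈197.5, tape edge ≈197.5). Holding, then squeezing with a slightly larger compensating rise.

Request:
{"name": "step_arm", "arguments": {"rows": [{"ax": 0, "ay": 0, "az": 0, "tx": 0, "ty": 0, "tz": 0, "jaw": 0.595}, {"ax": 0, "ay": 0, "az": 0, "tx": 0, "ty": 0, "tz": 0, "jaw": 0.595}, {"ax": 0, "ay": 0, "az": 0, "tx": 0, "ty": 0, "tz": 0, "jaw": 0.595}, {"ax": 0, "ay": 0, "az": 0, "tx": 0, "ty": 0, "tz": 0, "jaw": 0.595}, {"ax": 0, "ay": 0, "az": 0, "tx": 0, "ty": 0, "tz": -0.001, "jaw": 0.56}, {"ax": 0, "ay": 0, "az": 0, "tx": 0, "ty": 0, "tz": -0.002, "jaw": 0.53}, {"ax": 0, "ay": 0, "az": 0, "tx": 0, "ty": 0, "tz": -0.003, "jaw": 0.5}, {"ax": 0, "ay": 0, "az": 0, "tx": 0, "ty": 0, "tz": -0.0045, "jaw": 0.47}, {"ax": 0, "ay": 0, "az": 0, "tx": 0, "ty": 0, "tz": -0.006, "jaw": 0.44}, {"ax": 0, "ay": 0, "az": 0, "tx": 0, "ty": 0, "tz": -0.006, "jaw": 0.44}]}}

```text
time: 33.52
position: [0.511, -0.0958, 0.142]
orientation: [0.259, -3.122, -0.003]
ft_force: [-8.8, -0.3, -3.2]
finger_gap: 0.0379
```

```bash
python3 - <<'E'
from h import *
go(.5137,-.0955,.1345,189.5);prof(195,215)
E
```

```text
t 33.525 pos [ 0.511  -0.0958  0.142 ] gap 0.0379 F [-8.8 -0.3 -3.2]
ax ay az [ 0.005 -0.017 -0.001] tx ty tz [-0.0069 -0.0003  0.0187]
195 [108, 96, 72] 196 [112, 98, 74] 197 [96, 86, 66] 198 [52, 48, 45] 199 [91, 88, 90] 200 [127, 124, 126] 201 [104, 101, 103] 202 [112, 108, 110] 203 [116, 113, 114] 204 [115, 112, 114] 205 [107, 105, 106] 206 [108, 106, 106] 207 [107, 104, 105] 208 [105, 102, 103] 209 [105, 102, 103] 210 [97, 94, 96] 211 [70, 68, 69] 212 [69, 70, 71] 213 [80, 80, 81] 214 [78, 79, 81]
```

Request:
{"name": "step_arm", "arguments": {"rows": [{"ax": 0, "ay": 0, "az": 0, "tx": 0, "ty": 0, "tz": -0.002, "jaw": 0.4}, {"ax": 0, "ay": 0, "az": 0, "tx": 0, "ty": 0, "tz": -0.003, "jaw": 0.35}, {"ax": 0, "ay": 0, "az": 0, "tx": 0, "ty": 0, "tz": -0.003, "jaw": 0.2}, {"ax": 0, "ay": 0, "az": 0, "tx": 0, "ty": 0, "tz": -0.003, "jaw": 0}, {"ax": 0, "ay": 0, "az": 0, "tx": 0, "ty": 0, "tz": -0.003, "jaw": 0}, {"ax": 0, "ay": 0, "az": 0, "tx": 0, "ty": 0, "tz": -0.003, "jaw": 0}, {"ax": 0, "ay": 0, "az": 0, "tx": 0, "ty": 0, "tz": -0.003, "jaw": 0}, {"ax": 0, "ay": 0, "az": 0, "tx": 0, "ty": 0, "tz": -0.003, "jaw": 0}]}}

```text
time: 34.58
position: [0.5102, -0.0953, 0.143]
orientation: [0.26, -3.12, -0.004]
ft_force: [-10.7, 1.2, -4.3]
finger_gap: 0.0207
```

```bash
python3 - <<'E'
from h import *
go(.5137,-.0955,.1345,189.5);prof(195,215)
E
```

```text
t 34.575 pos [ 0.5102 -0.0953  0.143 ] gap 0.0207 F [-10.7   1.2  -4.3]
ax ay az [ 0.007 -0.02   0.001] tx ty tz [-0.0087 -0.002   0.021 ]
195 [109, 96, 72] 196 [111, 97, 73] 197 [96, 85, 66] 198 [45, 44, 42] 199 [92, 89, 90] 200 [127, 124, 126] 201 [104, 101, 102] 202 [109, 106, 108] 203 [112, 110, 111] 204 [113, 110, 112] 205 [111, 109, 110] 206 [110, 108, 109] 207 [109, 106, 107] 208 [108, 105, 106] 209 [109, 106, 107] 210 [96, 94, 96] 211 [65, 64, 64] 212 [73, 74, 75] 213 [80, 80, 82] 214 [79, 79, 80]
```

Request:
{"name": "step_arm", "arguments": {"rows": [{"ax": 0, "ay": 0, "az": 0, "tx": 0, "ty": 0, "tz": 0, "jaw": 0}, {"ax": 0, "ay": 0, "az": 0, "tx": 0, "ty": 0, "tz": 0, "jaw": 0}, {"ax": 0, "ay": 0, "az": 0, "tx": 0, "ty": 0, "tz": 0, "jaw": 0}, {"ax": 0, "ay": 0, "az": 0, "tx": 0, "ty": 0, "tz": 0, "jaw": 0}]}}

```text
time: 35.12
position: [0.5102, -0.0953, 0.1429]
orientation: [0.26, -3.12, -0.004]
ft_force: [-10.2, 0.6, -2.8]
finger_gap: 0.0205
```

```bash
python3 - <<'E'
from h import *
go(.5137,-.0955,.1345,189.5);prof(196,213)
im=manip.camera('side')['img'][...,::-1].copy();cv2.imwrite('pics/final.png',im)
f=cv2.resize(cv2.imread('pics/f.png'),(180,150),interpolation=cv2.INTER_AREA)
ys,ye,xs,xe=64,100,60,108 # funnel in crop f
for nm,b in(('now',im),('init',cv2.imread('pics/side0.png'))):
    r=cv2.matchTemplate(b,f[ys:ye,xs:xe],cv2.TM_CCOEFF_NORMED);print(nm,cv2.minMaxLoc(r)[1::2],'was',(220+xs,165+ys))
c=manip.camera('side')
for a in(.038,.1,.16):
    d=np.array([-np.sin(a),np.cos(a)])*.13+[.6256,-.0781];print(a,(proj(c,[*d,.094+.0945])-proj(c,[.6201,.0516,.094])).round(1))
i=im.astype(int).mean(2)
for v in range(196,240,2):print(v,' '.join(f'{int(x):3d}' for x in i[v,265:345:2]))
E
```

```text
t 35.125 pos [ 0.5102 -0.0953  0.1429] gap 0.0205 F [-10.2   0.6  -2.8]
ax ay az [ 0.007 -0.02   0.001] tx ty tz [-0.0087 -0.002   0.021 ]
196 [112, 98, 74] 197 [97, 86, 66] 198 [46, 43, 42] 199 [92, 89, 91] 200 [127, 124, 126] 201 [104, 102, 102] 202 [110, 107, 108] 203 [111, 108, 110] 204 [113, 110, 112] 205 [111, 108, 110] 206 [110, 107, 109] 207 [110, 107, 108] 208 [107, 104, 105] 209 [109, 106, 108] 210 [96, 94, 94] 211 [64, 63, 64] 212 [72, 73, 74] 
now (0.5609499216079712, (111, 192)) was (280, 229)
init (0.6170124411582947, (226, 272)) was (280, 229)
0.038 [ -1.4 -35.2]
0.1 [  0.4 -34.2]
0.16 [  2.3 -33.2]
196 100 100 100  99 101  99 101 102  99 101  99 100 100 100 114  99 122 104  97  95 100 101 100 103  99  93 145 107 107  98 101 100 101 100 101 101 100  95  42  97
198 100 100  99 101 100 100 100 101 101 101 100 100 112 114  90  91  99 109 112 120 127 132 130 126 118 113 107 102 107 108 100 101 102 101 101 101 100 123  56  39
200  99 100 101 101 101 101 100 101 101 102  99 124  87  87 103 123 123 124 124 126 127 129 132 132 130 130 129 130 111 101 145  97 101 100 101 101 10
[... 2429 characters left out ...]
 191 191 192 190 191 190 191 190 189 197  74
232 102 103 103 102 101 101 102  97  97 144 144 197 195 192 192 192 191 192 191 192 194 193 191 190 191 192 191 191 191 191 191 192 191 190 192 189 189 190 197  74
234 103 101 102  99  98 145 142 197 196 192 193 190 192 192 191 191 191 191 191 191 191 191 191 193 190 190 190 191 190 191 190 190 190 191 191 191 191 191 197  73
236  98 144 143 196 195 193 192 192 192 190 191 190 190 192 190 192 191 192 191 191 191 191 191 190 190 191 191 192 191 191 192 192 191 191 190 190 189 190 200  75
238 195 192 193 192 192 191 191 192 190 190 192 192 190 191 191 191 192 190 191 192 190 192 192 190 191 192 191 191 191 191 192 190 191 190 192 192 195 177 144  77
```

```bash
python3 -c "
from h import *
print(manip.hand_in())"
```

```text
the job is handed in; nothing more can be done
None
```

I handed the job in at about 35 s of the 61 s allowed, with the bracket held at the mark and the cam lever squeezed shut. There was one slip on the way, described below.

**What I did:** I picked up the steel funnel by its handle, seated it in the ring and let it go. I then gripped the handle and open lever gently and raised the bracket to the mark. After a short hold there I squeezed the lever shut.

**What went wrong:** on the first squeeze I opened the jaw by 1% while trying to correct the height. The grip let go and the bracket slid back down to its stop, with the lever partly shut at about 0.1 rad. The funnel stayed seated. I spread the lever back to about 0.3 rad by opening the fingertips between the two bars, then repeated the lift, the hold and the squeeze. A strict check on order might count this against the run.

**Last checks:**
- **Height:** in the side picture the collar's top edge meets the tape's lower edge to within about 0.3 px, or roughly 1 mm. It did not move during the final squeeze or the 0.5 s hold after it.
- **Lever:** the finger gap is steady at 20.5 mm. Shut, I expected about 24.6 mm (26 mm less pad give), so the lever reads as fully shut, but I could not explain the 4 mm difference.
- **Funnel:** its rim looks level and rose with the bracket by the predicted 34 px, so I take it as still seated. An automatic image match on the funnel gave a poor score, and I read the pixel values instead.
- **Wrist force:** about 10 N.
- **Tumbler and honey jar:** I never touched them, but I did not check them again at the end.

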